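Gauge a milled block, then hold it up to the inspection camera

TASK

Slide the bench gauge's jaw shut on the narrow tongue of the milled aluminium block lying in it, until the sprung anvil on the other side has given about 6 mm (not all the way to its stop). Then pick the block out and hold it up in the air in front of the inspection camera, right way up and in line with the tilted lens: the end face of the tongue square to the lens, centred on its axis, 10 cm from the glass. Finish while still holding it there, motionless; do not put it down or let go, and do not touch the camera.

Things in the scene. Friction and masses are not known exactly. Their poses are not given: they have to be found in the camera images.
- gauge: Bench gauge fixed to the table: dark steel bed 150 (x) x 300 (y, from -160 to +140) x 15 mm high, origin on the table under the bed, z up. Along one line at x = +34 the sliding jaw stands on the -y side and the sprung anvil on the +y side, its face at y = +50 at rest; behind the anvil is a grey housing 34 x 44 x 45 mm high above the bed (y = +88 to +132) with a round dial on top. The block lies on the bed between jaw and anvil.
- jaw (a joint): Travel of the sliding jaw (m): grows as the jaw moves along the gauge's +y towards the anvil; at 0 its measuring face is at gauge y = -75 mm, range 0 to 0.135. It slides with about 1 N of friction and stays where it is left; push it from behind (its -y face) or pinch it from above.
- jaw_back (a point): Centre of the jaw's rear (-y) face, 24 mm above the bed (39 mm above the table). The jaw is a steel block with a black cap, 30 mm wide along gauge x (cap 34), 16 mm thick along y (cap 20, reaching 4 mm behind), 46 mm tall above the bed. Axes as the gauge's.
- anvil (a joint): How far the sprung anvil has given (m): 0 at rest, grows as it is pushed along the gauge's +y, stop at 0.014. Spring 800 N/m from zero. Anvil face: steel, 26 mm wide along gauge x, 36 mm tall.
- block: Milled aluminium block, about 0.24 kg, loose on the gauge's bed, one piece 100 mm long (x) and 44 mm high (z): the thick body is 60 long x 24 wide, then a narrow tongue 40 long x 14 wide on the same centre line points along +x (roughly along the gauge's +x); jaw and anvil face the tongue. A small dark hole marks the middle of the tongue's end face. Origin under the middle of the 100 mm length, on the underside.
- block_grip (a point): Centre of the block's thick body, half-way up (22 mm above its underside), 20 mm behind the block's middle, 70 mm behind the tongue's end face. Axes as the block's: x towards the tongue, z up.
- block_end (a point): Centre of the end face of the block's tongue. Axes as the block's.
- focus (a point): The point where the tongue's end face must be held: in the air on the lens axis, 100 mm in front of the glass, between about 0.15 and 0.22 m above the table. Axes are the camera's: the lens looks along -x of this frame, so +x points from here to the lens (and upwards, as the camera looks down at a slant) and z is the camera's own upward axis. The block is rightly held when its x and z axes are parallel to these.
- lens (a point): Centre of the lens glass, 34 mm across, front of a black tube 44 to 52 mm across and 46 mm long on the cream camera head (125 x 70 x 75 mm) on a black column stand with a white base. Axes as the camera's.
- cam_head (a joint): Downward slant of the camera's view (rad, 0 = level); the stiff hinge is set at the start and is not to be changed.
- cam_stand: Stand of the inspection camera, fixed to the table: white base plate 220 x 200 x 14 mm, black column 314 mm tall; origin on the table under the camera head's hinge, which is 240 mm up. The lens glass is 90 mm from the hinge, on the -x side.

How it is judged:
By the outcome, as a careful person would: the job done as asked, in the order asked, and still so for the second after the job is handed in, while the arm keeps its last pose, push and grip.
It also fails if it takes over 64 s, if anything falls off the work surface, if the arm or the gripper's body presses on something with over 40 N, if the wrist force passes 120 N, or if a joint passes its speed limit or range.

ROBOT

A 6-joint arm with a two-finger parallel gripper is mounted at the origin on the work surface. World frame = base frame: x ahead of the robot, y to its left, z up, the work surface at z = 0. Lengths are in m, angles in rad, forces in N, time in s.
With the tool pointing down it reaches from about 0.35 to 0.775 m from the base axis. Payload 5.5 kg.
Tool frame: the origin (TCP) lies midway between the tips of the shut fingers; the grasp point (between the pads) lies 19 mm behind it; x points along the fingers, y is the direction in which the jaws open and shut, and the axes are right-handed (so a half turn about x gives the same grasp; the last joint's range is limited). The gripper opens to 85 mm and grips with 20 to 120 N. Pads are 22 mm wide; open, the fingers measure 114 mm over their backs; the gripper's body (76 mm by 85 mm) begins 54 mm behind the grasp point. The pads swing forward as they close: fully open they stand 13 mm farther back than shut.
Start: joints at [-1.295, 0.313, 0.046, 1.304, 0, 1.431], TCP at [0.232, -0.526, 0.231] pointing down, gripper open.
Joint ranges: [-2.76, 2.76], [-0.86, 1.69], [-1.03, 1.26], [-2.2, 2.34], [-1.47, 1.5], [-3.14, 3.14]. Speed limits (rad/s): [2.57, 2.57, 3.14, 3.14, 3.14, 3.14].

INTERFACE

Orientations are given as a unit quaternion [w, x, y, z].
In Python, from workcell import env, optics, order, models gives the robot as it stands. The module is installed in compiled form; this text tells all that it offers.
- The arm moves only by the tool servo_tool, never from a script. Its argument "moves" is a list of rows, each a list of 5 numbers: the shift along the tool's x, y, z in cm, then the turn about the tool's x in rad, then the closure, from -1 (fully open) to 1 (shut). A call has exactly 10 rows; each row shifts and turns the commanded pose from where the row before left it, along the tool's axes as they then stand; what a row does not reach is not made up. A row lasts 1/8 s, in which the tool goes at most 62.5 mm and 10.7 degrees, less where a joint would pass 70% of its speed; a pose out of reach is approached as far as the arm can. A call is refused whole if a number of a shift passes 6.25 or a number of a turn 0.188, either way. A call with a gripper value outside its range is refused whole. The fingers move at their own pace and stop on an object; "grip_force" is the grip in N (left out, the last holds). Time passes only in rows, so rows that do not move let the fingers close, or fill a call up. It gives the time, the measured TCP pose, the force and the opening at its end, in the units of the state.
- env.get_state(): the state, without advancing time (a new reading comes with each control period).
- optics.read_camera(name): name is "scene" or "side" or "wrist"; returns a dict with "pixels" (420x560x3 uint8, blue, green, red), "vertical_fov" (degrees; the focal length in pixels is half the picture's height over the tangent of half this angle, whatever the lens; pixels are square), "cx", "cy" (the principal point, pixels), "extrinsics" (4x4, takes a point from world to camera coordinates). Camera axes: x right, y up, looking along -z (the intrinsics and any distortion apply to the point x, -y, -z); pixel columns grow to the right and rows downward; lengths in m; the calibration is good to about 2 mm. The wrist camera is an equidistant fisheye: a pixel r from the principal point sees the ray r / f radians off the axis. A picture is of the moment at which its call begins. There is no depth.
- order.hand_in(): hands the job in, once; it reports no verdict.
Trained networks look in a picture, given as the dict that the camera call returned (one of the last four; its "shot" number tells which), for a name from the list of things; names that differ only in an ending like _2 or _b are one class to them, and where a whole thing is asked for, a point or a joint stands for the part that bears it (a point fixed in the world has none). Each returns a list of dicts, best first, with "conf" (0 to 1); they miss things now and then, are a little off and sometimes report something else, mostly with a low value. They report only what shows in the picture. A call takes as long as a camera call.
- models.outline_of(name, picture): "pixels" (420x560 bool, what is visible of it) and "location" ([column, row] in pixels, amid what is visible of it).
- models.pinpoint(name, picture): "location" ([column, row] in pixels: a listed point, or the origin of a listed thing).
The state is a dict: "clock": time; "joint_pos": joint angles; "qvel": joint speeds; "tau": joint torques, N m; "tcp_pos": TCP position; "orientation": TCP orientation; "wrist_force": force on the tool from outside, world axes, zero at the start; "ft_torque": the same for the moment, N m; "finger_gap": finger opening in m.
Only numpy, scipy, OpenCV 4.12 (cv2) and the standard library are available. Lean on these libraries where they do the work, as an engineer would, in place of code of your own. Each camera call takes 0.05 s, during which the arm holds its last target.

## Working session

There is one attempt and no reset: what is moved stays moved. The work goes in short steps, Python scripts to look and compute and a tool call to move; the robot and the scene stay as the last step left them, time stands still between calls to the robot, and variables do not carry over. Pictures are saved under pics/ and viewed, and the job is handed in when it is done.

Besides the shell and the picture viewer there is one more tool, called after "Call:" as name([rows], argument=value, ...), one row to a line, values as JSON. servo_tool: Moves the arm, as the interface text tells. Its arguments: {"type":"object","properties":{"moves":{"type":"array"},"grip_force":{"type":"number"}},"required":["moves"]}

```bash
mkdir -p pics; ls; cat > h.py <<'E'
import numpy as np, cv2
from workcell import env, optics, order, models
def snap(n,f):
    p=optics.read_camera(n); cv2.imwrite('pics/'+f,p['pixels']); return p
E
python3 - <<'E'
from h import *
s=env.get_state()
for k,v in s.items(): print(k,np.round(v,4))
for n in ['scene','side','wrist']:
    p=snap(n,n+'0.png'); print(n,p['vertical_fov'],p['cx'],p['cy'],[k for k in p if k!='pixels']); print(np.round(p['extrinsics'],4))
    for m in ['gauge','jaw_back','block','block_grip','block_end','focus','lens','cam_stand']:
        r=models.pinpoint(m,p); print(m,[(np.round(q['location'],1).tolist(),round(q['conf'],2)) for q in r[:3]])
E
```

```text
pics
clock 0.0
joint_pos [-1.2946  0.314   0.045   1.3036  0.      1.4313]
qvel [ 0.0005 -0.0009 -0.0003 -0.0011 -0.0002 -0.0005]
tau [ 7.00000e-04 -4.80632e+01  2.98530e+01  1.93000e-02 -2.00000e-04
  0.00000e+00]
tcp_pos [ 0.2321 -0.5255  0.2304]
orientation [-0.1453 -0.6918 -0.1466  0.6919]
wrist_force [-0.302   0.3167 -0.5714]
ft_torque [-0.0385  0.0037  0.034 ]
finger_gap 0.0851
scene 46.008699067409445 281.9238331736301 214.95568933724527 ['vertical_fov', 'cx', 'cy', 'extrinsics', 'shot']
[[ 0.4541  0.8907 -0.0207 -0.3679]
 [-0.6239  0.3345  0.7063  0.213 ]
 [ 0.636  -0.3078  0.7076 -1.699 ]
 [ 0.      0.      0.      1.    ]]
gauge [([189.0, 277.0], 0.87)]
jaw_back [([206.9, 269.0], 0.69), ([172.9, 292.1], 0.5)]
block [([196.4, 268.2], 0.65)]
block_grip [([187.5, 263.4], 0.95)]
block_end [([204.6, 267.3], 0.96)]
focus []
lens [([356.2, 156.7], 0.64)]
cam_stand [([371.9, 197.4], 0.97), ([189.2, 262.9], 0.43)]
side 52.16077295413343 273.1718314331445 212.89133593530954 ['vertical_fov', 'cx', 'cy', 'extrinsics', 'shot']
[[-0.7233 -0.6903  0.0168  0.496 ]
 [ 0.542  -0.5525  0.6332 -0.3546]
 [-0.4279  0.4671  0.7738 -1.0428]
 [ 0.      0.      0.      1.    ]]
gauge [([341.6, 207.9], 0.76), ([344.9, 210.1], 0.37)]
jaw_back [([338.2, 184.4], 0.58)]
block [([336.1, 210.3], 0.59)]
block_grip [([347.2, 209.7], 0.6)]
block_end [([320.8, 202.9], 0.8)]
focus [([338.1, 212.0], 0.64)]
lens [([214.8, 294.6], 0.97)]
cam_stand [([194.7, 357.4], 0.88)]
wrist 65.70646984690485 277.3836282822003 216.14241675601883 ['vertical_fov', 'cx', 'cy', 'extrinsics', 'shot']
[[ 0.4035 -0.915  -0.     -0.575 ]
 [ 0.8734  0.3852 -0.2979  0.0385]
 [ 0.2726  0.1202  0.9546 -0.3806]
 [ 0.      0.      0.      1.    ]]
gauge []
jaw_back []
block []
block_grip []
block_end []
focus []
lens []
cam_stand []
```

View pics/scene0.png

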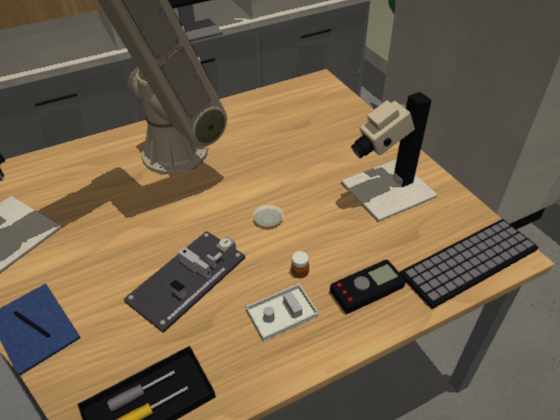

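View pics/side0.png

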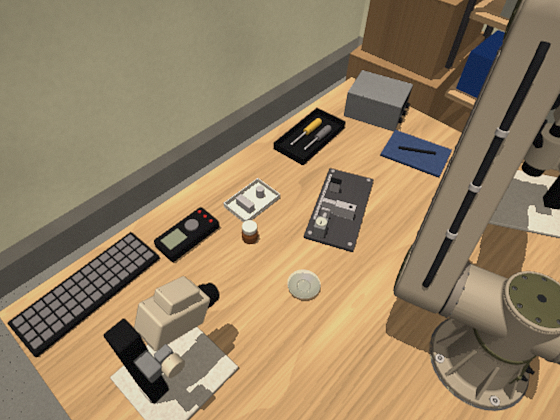

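View pics/wrist0.png

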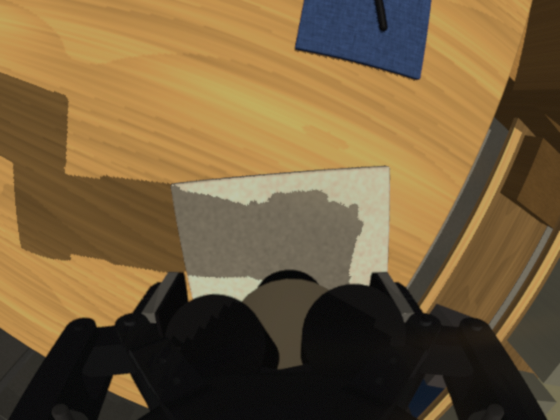

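```bash
cat >> h.py <<'E'
def K(p):
    f=210/np.tan(np.radians(p['vertical_fov'])/2); return f
def proj(p,X,fish=False):
    X=np.atleast_2d(X); E=p['extrinsics']; c=X@E[:3,:3].T+E[:3,3]
    f=K(p); x,y,z=c[:,0],-c[:,1],-c[:,2]
    if fish:
        r=np.hypot(x,y); th=np.arctan2(r,z); k=f*th/np.maximum(r,1e-9)
        return np.c_[p['cx']+k*x,p['cy']+k*y]
    return np.c_[p['cx']+f*x/z,p['cy']+f*y/z]
def ray(p,uv,fish=False):
    f=K(p); a=(np.array(uv)-[p['cx'],p['cy']])/f
    if fish:
        r=np.hypot(*a); d=np.array([a[0]/r*np.sin(r),a[1]/r*np.sin(r),np.cos(r)]) if r>1e-9 else np.array([0,0,1.])
    else: d=np.array([a[0],a[1],1.])
    d=d*[1,-1,-1]; R=p['extrinsics'][:3,:3]; t=p['extrinsics'][:3,3]
    d=R.T@d; return -R.T@t, d/np.linalg.norm(d)
def onz(p,uv,z,fish=False):
    o,d=ray(p,uv,fish); return o+d*(z-o[2])/d[2]
def tri(obs):
    A=np.zeros((3,3));b=np.zeros(3)
    for p,uv,*f in obs:
        o,d=ray(p,uv,*f); M=np.eye(3)-np.outer(d,d); A+=M; b+=M@o
    X=np.linalg.solve(A,b); return X
E
python3 - <<'E'
from h import *
s=snap('scene','s1.png'); d=snap('side','d1.png')
P=lambda n,p:np.array(models.pinpoint(n,p)[0]['location'])
for n,z in [('gauge',0),('block_grip',.037),('block_end',.037),('lens',None),('cam_stand',0)]:
    a,b=P(n,s),P(n,d); print(n,'tri',np.round(tri([(s,a),(d,b)]),4), [np.round(onz(p,q,z),4) for p,q in((s,a),(d,b))] if z is not None else '')
c=s['pixels'][220:340,110:260]; cv2.imwrite('pics/sc.png',cv2.resize(c,None,fx=5,fy=5,interpolation=cv2.INTER_CUBIC))
c=d['pixels'][160:255,295:385]; cv2.imwrite('pics/dc.png',cv2.resize(c,None,fx=6,fy=6,interpolation=cv2.INTER_CUBIC))
c=s['pixels'][80:230,320:450]; cv2.imwrite('pics/sl.png',cv2.resize(c,None,fx=4,fy=4,interpolation=cv2.INTER_CUBIC))
c=d['pixels'][260:410,100:240]; cv2.imwrite('pics/dl.png',cv2.resize(c,None,fx=4,fy=4,interpolation=cv2.INTER_CUBIC))
E
```

```text
gauge tri [ 0.5335 -0.1349 -0.0093] [array([ 0.5415, -0.1357,  0.    ]), array([ 0.5294, -0.1286,  0.    ])]
block_grip tri [ 0.5027 -0.126   0.0336] [array([ 0.5063, -0.126 ,  0.037 ]), array([ 0.5011, -0.1242,  0.037 ])]
block_end tri [ 0.5687 -0.0866  0.0564] [array([ 0.5518, -0.0839,  0.037 ]), array([ 0.5785, -0.0998,  0.037 ])]
lens tri [0.5021 0.3885 0.1992] 
cam_stand tri [ 0.5043  0.4688 -0.009 ] [array([0.513 , 0.4646, 0.    ]), array([0.4994, 0.4684, 0.    ])]
```

View pics/sc.png

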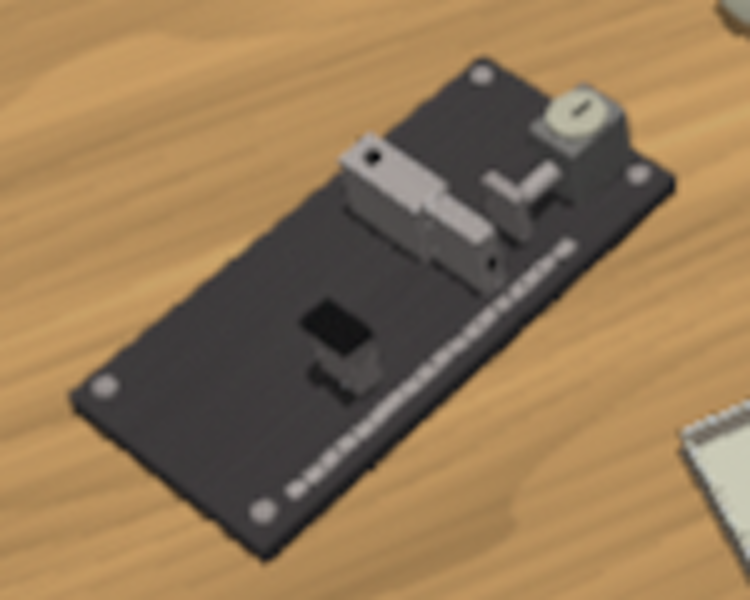

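View pics/dc.png

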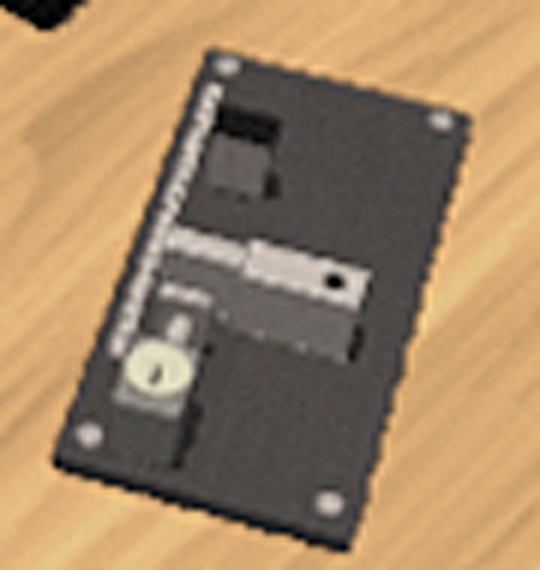

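View pics/sl.png

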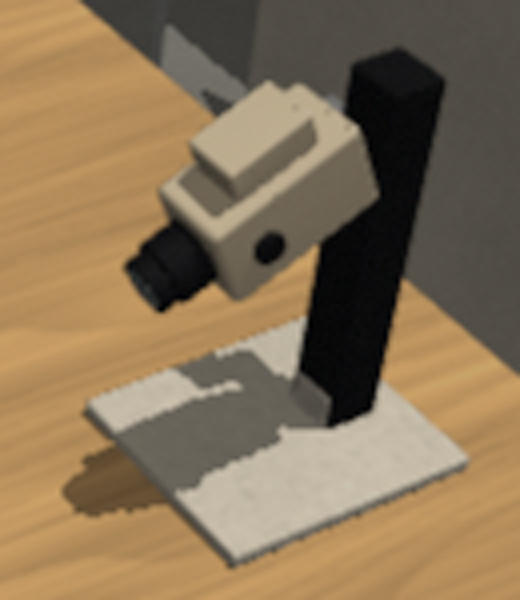

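View pics/dl.png

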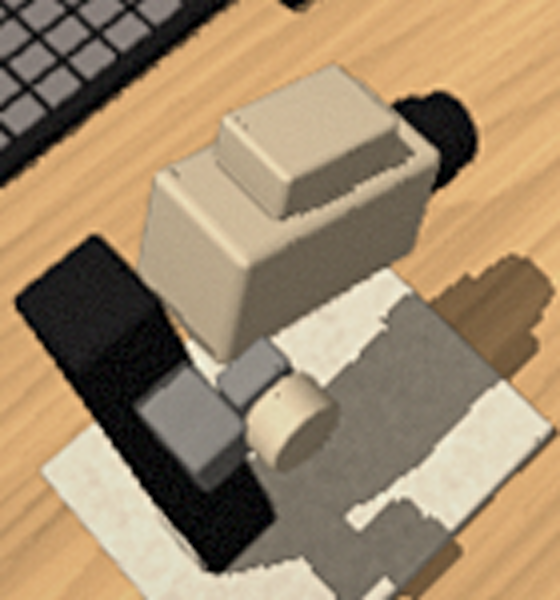

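```bash
cat > fit.py <<'E'
from h import *
from scipy.optimize import least_squares
s=optics.read_camera('scene'); d=optics.read_camera('side')
S=lambda u,v:[110+(u+.5)/5-.5,220+(v+.5)/5-.5]
D=lambda u,v:[295+(u+.5)/6-.5,160+(v+.5)/6-.5]
print('gauge corners')
# corners gauge: A(-75,-160) B(75,-160) C(75,140) Dd(-75,140)
so=[S(75,396),S(266,550),S(674,180),S(484,57)]
do=[D(470,117),D(210,50),D(55,460),D(350,540)]
m=np.array([[-.075,-.16,.015],[.075,-.16,.015],[.075,.14,.015],[-.075,.14,.015]])
for a,b in zip(so,do): print(np.round(onz(s,a,.015),4),np.round(onz(d,b,.015),4),np.round(tri([(s,a),(d,b)]),4))
def T(q,m):
    c,n=np.cos(q[2]),np.sin(q[2]); return np.c_[q[0]+c*m[:,0]-n*m[:,1],q[1]+n*m[:,0]+c*m[:,1],m[:,2]]
for nm,l in (('both',((s,so),(d,do))),('s',((s,so),)),('d',((d,do),))):
    f=lambda q:np.concatenate([(proj(p,T(q,m))-o).ravel() for p,o in l])
    r=least_squares(f,[.53,-.13,.5]); print(nm,r.x,np.sqrt(np.mean(r.fun**2)), np.round(r.fun,1))
print('block top')
# top z=.059: body rear corners etc
bs=[S(370,133),S(340,160),S(447,185),S(428,207),S(440,197),S(495,222),S(480,243)]
for b in bs: print(np.round(onz(s,b,.059),4))
bd=[D(370,268),D(358,307),D(252,240),D(245,270),D(165,225),D(163,240)]
for b in bd: print('d',np.round(onz(d,b,.059),4))
print('end hole',onz(s,S(492,263),.037))
print('jaw cap z.061 s', [np.round(onz(s,S(*q),.061),4) for q in ((325,298),(300,322),(345,355),(373,331))])
print('jaw cap d', [np.round(onz(d,D(*q),.061),4) for q in ((222,105),(280,118),(275,142),(215,132))])
E
python3 fit.py
```

```text
gauge corners
[ 0.5345 -0.3069  0.015 ] [ 0.5282 -0.3062  0.015 ] [ 0.5302 -0.308   0.0113]
[ 0.6668 -0.2477  0.015 ] [ 0.6617 -0.2468  0.015 ] [ 0.6638 -0.2485  0.0118]
[0.5465 0.0201 0.015 ] [0.538  0.0262 0.015 ] [0.5409 0.022  0.0081]
[ 0.4111 -0.0387  0.015 ] [ 0.4068 -0.0364  0.015 ] [ 0.4079 -0.0382  0.0118]
both [ 0.53241785 -0.13332212  0.42712771] 0.9334009881907573 [-1.6 -0.7 -0.   0.1  1.1 -1.6 -0.  -1.3  0.1 -0.9 -1.  -0.9 -1.  -1.1
  0.3  0. ]
s [ 0.53489349 -0.13368992  0.42652803] 0.9067540698047759 [-1.5  0.   0.1  0.9  1.4 -0.9  0.2 -0.7]
d [ 0.52988155 -0.13204081  0.425532  ] 0.5748318423219406 [ 0.6 -0.3 -0.6 -0.4 -0.7 -0.4  0.6  0.8]
block top
[ 0.476  -0.1221  0.059 ]
[ 0.4866 -0.1424  0.059 ]
[ 0.5295 -0.0983  0.059 ]
[ 0.5389 -0.1122  0.059 ]
[ 0.5355 -0.1044  0.059 ]
[ 0.5647 -0.0851  0.059 ]
[ 0.574  -0.0969  0.059 ]
d [ 0.4848 -0.145   0.059 ]
d [ 0.474  -0.1206  0.059 ]
d [ 0.538  -0.1185  0.059 ]
d [ 0.5283 -0.1005  0.059 ]
d [ 0.5754 -0.0957  0.059 ]
d [ 0.5698 -0.0873  0.059 ]
end hole [ 0.57137522 -0.09228962  0.037     ]
jaw cap z.061 s [array([ 0.5722, -0.1785,  0.061 ]), array([ 0.5807, -0.1943,  0.061 ]), array([ 0.6105, -0.1809,  0.061 ]), array([ 0.603 , -0.1639,  0.061 ])]
jaw cap d [array([ 0.6063, -0.1794,  0.061 ]), array([ 0.579 , -0.1932,  0.061 ]), array([ 0.5703, -0.1779,  0.061 ]), array([ 0.5968, -0.1617,  0.061 ])]
```

```bash
cat >> h.py <<'E'
from scipy.spatial.transform import Rotation as Ro
G0=np.array([.5324,-.1330]); GY=.4265
def g2w(x,y,z=0):
    c,s=np.cos(GY),np.sin(GY); return np.array([G0[0]+c*x-s*y,G0[1]+s*x+c*y,z])
def w2g(X):
    c,s=np.cos(GY),np.sin(GY); a=np.array(X)[:2]-G0; return np.array([c*a[0]+s*a[1],-s*a[0]+c*a[1]])
def pose():
    st=env.get_state(); q=np.array(st['orientation']); R=Ro.from_quat(q[[1,2,3,0]]).as_matrix(); return st,np.array(st['tcp_pos']),R
def plan(tgt,ydir=None):
    """delta in current tool axes (cm), and turn about tool x to align tool y with horizontal angle ydir (mod pi)"""
    st,p,R=pose(); d=R.T@(np.array(tgt)-p)*100
    a=np.arctan2(R[1,1],R[0,1]); print('tcp',np.round(p,4),'toolx',np.round(R[:,0],3),'y ang',round(a,4),'j',np.round(st['joint_pos'],3),'F',np.round(st['wrist_force'],2),'gap',round(st['finger_gap'],4),'t',round(st['clock'],2))
    print('shift cm (tool axes now)',np.round(d,2))
    if ydir is not None:
        t=-(ydir-a); t=(t+np.pi/2)%np.pi-np.pi/2; print('turn',round(t,4))
        dr=Ro.from_rotvec([t,0,0]).as_matrix(); print('shift in axes after turn',np.round((R@dr).T@(np.array(tgt)-p)*100,2))
E
python3 - <<'E'
from h import *
plan(g2w(.034,-.100,.035),GY)
s=snap('scene','x.png'); d=snap('side','y.png')
S=lambda u,v:[320+(u+.5)/4-.5,80+(v+.5)/4-.5]
D=lambda u,v:[100+(u+.5)/4-.5,260+(v+.5)/4-.5]
A=[onz(s,S(*q),.014) for q in((88,403),(233,550),(467,458))]
print(np.round(A,4)); print([np.linalg.norm(A[i]-A[i+1]) for i in(0,1)],[np.arctan2(*(A[i+1]-A[i])[1::-1]) for i in (0,1)])
A=[onz(d,D(*q),.014) for q in((42,468),(555,430))]+[onz(d,D(388,268),.014)]
print(np.round(A,4)); print(np.linalg.norm(A[2]-A[1]),np.arctan2(*(A[2]-A[1])[1::-1]))
E
```

```text
tcp [ 0.2323 -0.526   0.2313] toolx [ 0. -0. -1.] y ang -1.155 j [-1.295  0.313  0.046  1.304  0.     1.431] F [0.64 0.14 0.33] gap 0.0851 t 2.05
shift cm (tool axes now) [ 19.63 -13.87 -46.84]
turn 1.5601
shift in axes after turn [ 19.63 -46.98  13.37]
[[0.4063 0.4176 0.014 ]
 [0.5947 0.4242 0.014 ]
 [0.597  0.6368 0.014 ]]
[np.float64(0.1885028477148495), np.float64(0.2127030328613117)] [np.float64(0.03501811611680324), np.float64(1.5601568408754294)]
[[0.5945 0.6396 0.014 ]
 [0.3983 0.4197 0.014 ]
 [0.5462 0.4226 0.014 ]]
0.14794790814569644 0.019517686324766578
```

Call:
servo_tool([
  [0,-1.4,-5,-0.01,1],
  [0,-1.4,-5,0,1],
  [0,-1.4,-5,0,1],
  [1,-1.4,-5,0,1],
  [2,-1.4,-5,0,1],
  [2,-1.4,-5,0,1],
  [2,-1.4,-5,0,1],
  [2,-1.4,-5,0,1],
  [2,-1.1,-4,0,1],
  [2,-1,-2.5,0,1],
], grip_force=30)

```text
clock: 3.4
tcp_pos: [0.6027, -0.2117, 0.1005]
orientation: [0.15, 0.691, 0.15, -0.691]
wrist_force: [-0.1, -0.0, 0.7]
finger_gap: 0.0002
```

```bash
python3 - <<'E'
from h import *
plan(g2w(.034,-.105,.035),GY+np.pi/2)
st,p,R=pose(); print(w2g(p))
w=snap('wrist','w1.png')
E
```

```text
tcp [ 0.6027 -0.2117  0.1005] toolx [ 0.001 -0.    -1.   ] y ang -1.1433 j [-4.630e-01  4.980e-01 -2.000e-03  1.070e+00  0.000e+00  2.251e+00] F [-0.11 -0.03  0.69] gap 0.0002 t 3.4
shift cm (tool axes now) [ 6.55  0.42 -0.25]
turn 0.001
shift in axes after turn [ 6.55  0.42 -0.25]
[ 0.03146448 -0.10077134]
```

View pics/w1.png

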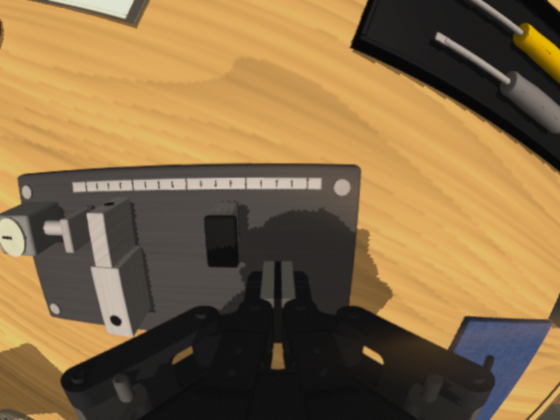

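```bash
python3 - <<'E'
from h import *
w=optics.read_camera('wrist')
for n,q,z in [('jawcap c',(222,240),.061),('capTL',(206,215),.061),('capTR',(237,213),.061),('capBR',(239,267),.061),('capBL',(206,267),.061),('bedTR',(360,165),.015),('bedTL',(20,175),.015),('bedBL',(55,313),.015),('tongue far L',(90,204),.059),('tongue far R',(129,202),.059),('body rear',(103,333),.059),('body rearR',(134,330),.059),('anvil',(66,222),.05)]:
    X=onz(w,q,z,True); print(n,np.round(X,4),'g',np.round(w2g(X)*1000,1))
E
```

```text
jawcap c [ 0.5937 -0.1763  0.061 ] g [ 37.9 -64.8]
capTL [ 0.6043 -0.1618  0.061 ] g [ 53.5 -55.9]
capTR [ 0.6131 -0.1782  0.061 ] g [ 54.8 -74.5]
capBR [ 0.5813 -0.1924  0.061 ] g [ 20.  -74.3]
capBL [ 0.5722 -0.1736  0.061 ] g [ 19.5 -53.4]
bedTR [ 0.6674 -0.2438  0.015 ] g [  77.  -156.7]
bedTL [0.547  0.0194 0.015 ] g [ 76.3 132.7]
bedBL [ 0.4188 -0.0426  0.015 ] g [-66.  129.3]
tongue far L [ 0.577  -0.0857  0.059 ] g [60.2 24.6]
tongue far R [ 0.5904 -0.1127  0.059 ] g [61.2 -5.5]
body rear [ 0.4754 -0.1157  0.059 ] g [-44.7  39.3]
body rearR [ 0.4943 -0.14    0.059 ] g [-37.5   9.4]
anvil [ 0.55  -0.064  0.05 ] g [44.5 55.5]
```

Call:
servo_tool([
  [2,0.4,-0.3,0,1],
  [2,0,0,0,1],
  [2,0,0,0,1],
  [0.5,0,0,0,1],
  [0,-0.2,0,0,1],
  [0,-0.2,0,0,1],
  [0,-0.2,0,0,1],
  [0,-0.2,0,0,1],
  [0,-0.2,0,0,1],
  [0,-0.2,0,0,1],
])

```text
clock: 4.75
tcp_pos: [0.6006, -0.2046, 0.0364]
orientation: [0.15, 0.691, 0.149, -0.691]
wrist_force: [-0.1, -0.9, 0.1]
finger_gap: -0.0003
```

```bash
python3 - <<'E'
from h import *
st,p,R=pose(); print(p,w2g(p)*1000,st['wrist_force'])
w=snap('wrist','w2.png')
E
```

```text
[ 0.60056528 -0.20455014  0.03637474] [ 32.45962663 -93.33970329] [-0.10576461 -0.88437125  0.12699237]
```

View pics/w2.png

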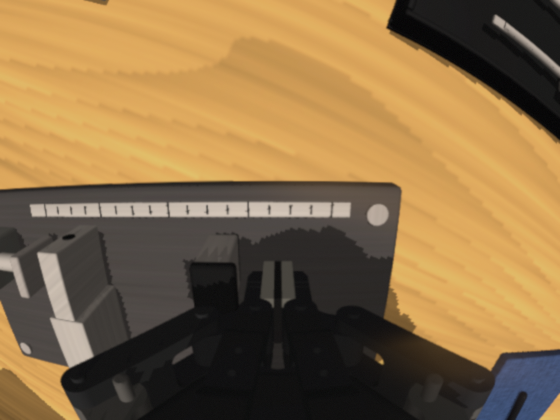

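Call:
servo_tool([
  [0,-0.4,0,0,1],
  [0,-0.8,0,0,1],
  [0,-0.8,0,0,1],
  [0,-0.8,0,0,1],
  [0,-0.8,0,0,1],
  [0,-0.8,0,0,1],
  [0,-0.8,0,0,1],
  [0,-0.6,0,0,1],
  [0,-0.4,0,0,1],
  [0,-0.2,0,0,1],
])

```text
clock: 6.05
tcp_pos: [0.5741, -0.1463, 0.0364]
orientation: [0.15, 0.691, 0.149, -0.691]
wrist_force: [1.2, -1.5, -1.1]
finger_gap: -0.0
```

```bash
cat > look.py <<'E'
from h import *
import sys
st,p,R=pose(); gy=np.array([-np.sin(GY),np.cos(GY)])
print(p,'g',w2g(p)*1000,'F',np.round(st['wrist_force'],2),'Fy_g',np.dot(st['wrist_force'][:2],gy),'gap',st['finger_gap'],'t',st['clock'])
for n in sys.argv[2:]:
    w=snap(n,sys.argv[1]+n+'.png')
    if n!='wrist':
        o=(110,220,5) if n=='scene' else (295,160,6)
        c=w['pixels'][o[1]:o[1]+120,o[0]:o[0]+150] if n=='scene' else w['pixels'][160:255,295:385]
        cv2.imwrite('pics/'+sys.argv[1]+n+'.png',cv2.resize(c,None,fx=o[2],fy=o[2],interpolation=cv2.INTER_CUBIC))
E
python3 look.py a wrist
```

```text
[ 0.57410464 -0.14625039  0.03637764] g [ 32.4871911  -29.31607178] F [ 1.15 -1.45 -1.07] Fy_g -1.7984354809108463 gap -2.8813028548484367e-05 t 6.05
```

View pics/awrist.png

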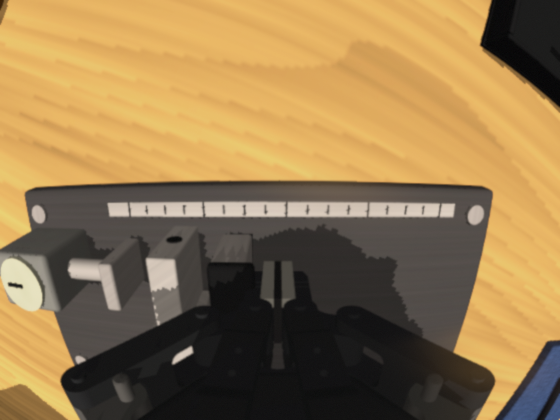

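Call:
servo_tool([
  [0,-0.4,0,0,1],
  [0,-0.4,0,0,1],
  [0,-0.4,0,0,1],
  [0,-0.4,0,0,1],
  [0,-0.4,0,0,1],
  [0,-0.3,0,0,1],
  [0,-0.2,0,0,1],
  [0,-0.2,0,0,1],
  [0,0,0,0,1],
  [0,0,0,0,1],
])

```text
clock: 7.35
tcp_pos: [0.5629, -0.1216, 0.0363]
orientation: [-0.149, -0.691, -0.15, 0.691]
wrist_force: [-0.0, -0.9, 1.1]
finger_gap: -0.0003
```

```bash
python3 look.py b wrist scene
```

```text
[ 0.56289567 -0.12164999  0.03629829] g [32.45919735 -2.28239577] F [-0.03 -0.86  1.09] Fy_g -0.7754443574511597 gap -0.0003252927573245983 t 7.35
```

View pics/bwrist.png

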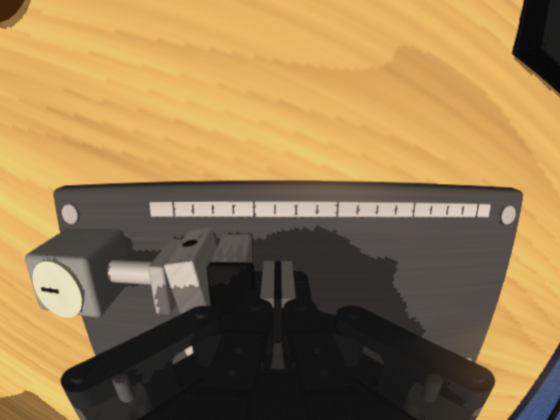

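View pics/bscene.png

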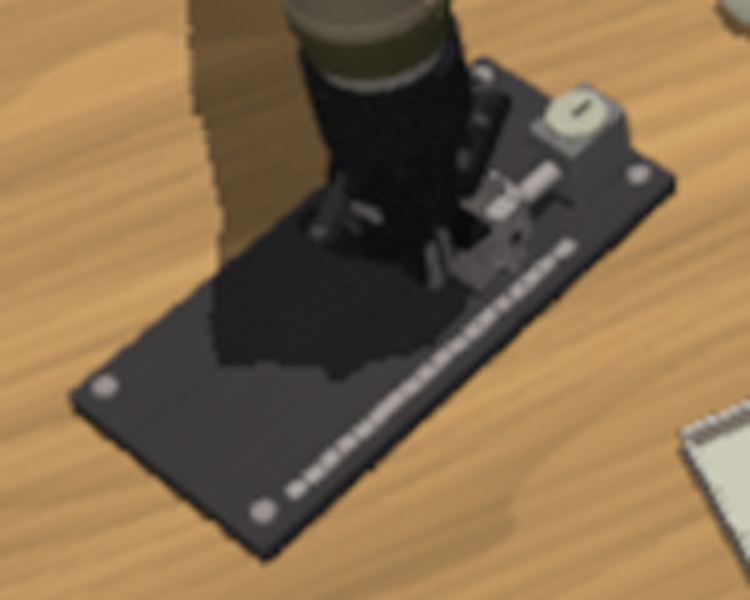

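Call:
servo_tool([
  [0,-0.2,0,0,1],
  [0,-0.1,0,0,1],
  [0,-0.1,0,0,1],
  [0,-0.1,0,0,1],
  [0,-0.1,0,0,1],
  [0,-0.1,0,0,1],
  [0,-0.1,0,0,1],
  [0,0,0,0,1],
  [0,0,0,0,1],
  [0,0,0,0,1],
])

```text
clock: 8.7
tcp_pos: [0.5595, -0.1144, 0.0363]
orientation: [-0.149, -0.691, -0.15, 0.691]
wrist_force: [1.5, -3.0, -1.4]
finger_gap: -0.0003
```

```bash
python3 look.py c wrist
```

```text
[ 0.55954102 -0.11442108  0.0362616 ] g [32.39556555  5.68672088] F [ 1.46 -2.99 -1.42] Fy_g -3.3243773685436437 gap -0.0002553535553003829 t 8.7
```

View pics/cwrist.png

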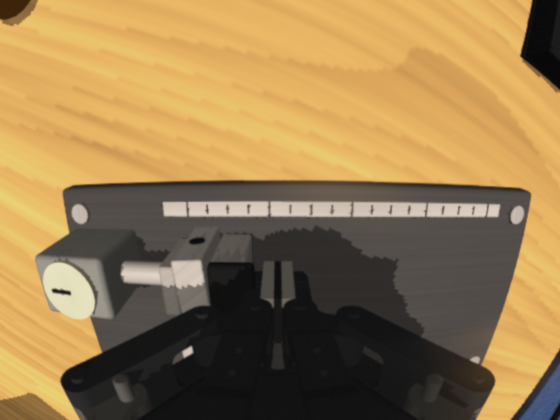

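```bash
python3 - <<'E'
import cv2,numpy as np
a=[cv2.resize(cv2.imread(f'pics/{k}wrist.png')[215:330,20:280],None,fx=3,fy=2.6*1.0,interpolation=cv2.INTER_CUBIC) for k in 'bc']
cv2.imwrite('pics/bc.png',np.vstack(a))
E
```

```text
(no output)
```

View pics/bc.png

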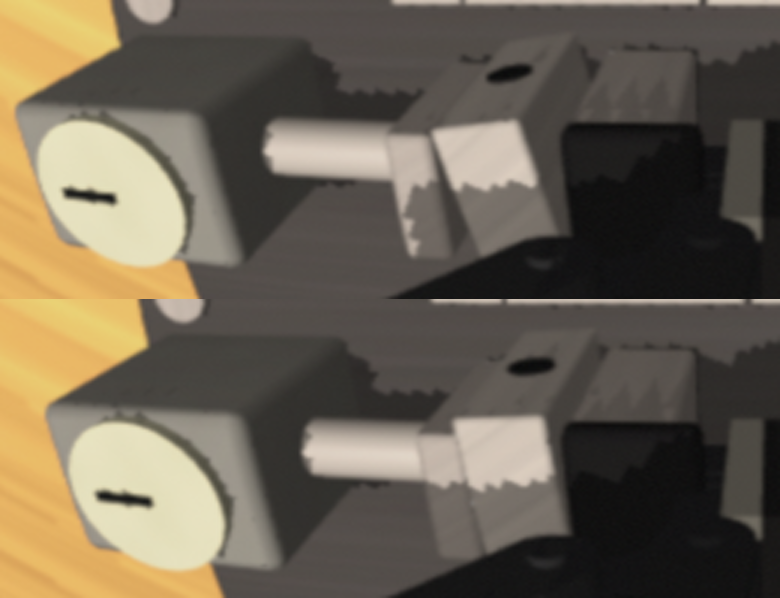

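Call:
servo_tool([
  [0,-0.1,0,0,1],
  [0,-0.1,0,0,1],
  [0,-0.1,0,0,1],
  [0,-0.1,0,0,1],
  [0,0,0,0,1],
  [0,0,0,0,1],
  [0,0,0,0,1],
  [0,0,0,0,1],
  [0,0,0,0,1],
  [0,0,0,0,1],
])

```text
clock: 10.0
tcp_pos: [0.5581, -0.1112, 0.0363]
orientation: [-0.15, -0.691, -0.149, 0.691]
wrist_force: [1.7, -5.6, -2.7]
finger_gap: -0.0004
```

```bash
python3 look.py d wrist;python3 - <<'E'
import cv2,numpy as np
a=[cv2.resize(cv2.imread(f'pics/{k}wrist.png')[215:330,20:280],None,fx=3,fy=2.6*1.0,interpolation=cv2.INTER_CUBIC) for k in 'cd']
cv2.imwrite('pics/cd.png',np.vstack(a))
E
```

```text
[ 0.55809415 -0.11122603  0.03626799] g [32.40005543  9.1941102 ] F [ 1.7  -5.64 -2.71] Fy_g -5.83564071122912 gap -0.00044582299159786823 t 10.0
```

View pics/cd.png

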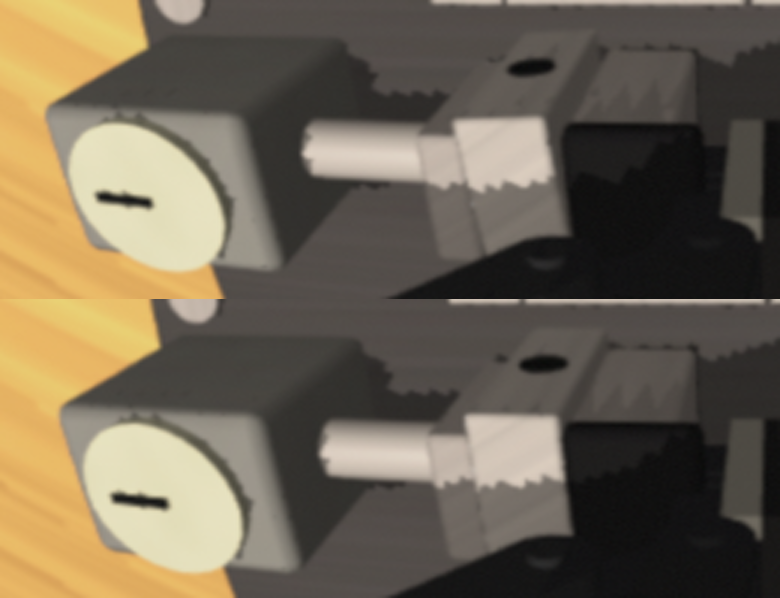

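```bash
python3 - <<'E'
from h import *
w=optics.read_camera('wrist'); st,p,R=pose()
tc={'b':[.56289567,-.12164999],'c':[.55954102,-.11442108],'d':[.55809415,-.11122603]}
pts={'b':[(264,150),(390,152),(414,215),(432,130),(520,122)],'c':[(303,150),(420,152),(440,215),(455,122),(547,118)],'d':[(320,150),(431,152),(452,215),(466,118),(560,114)]}
for k in 'bcd':
    off=np.r_[np.array(tc[k])-p[:2],0]
    def g(q,z):
        uv=(20+(q[0]+.5)/3-.5,215+(q[1]+.5)/2.6-.5); X=onz(w,uv,z,True)+off; return w2g(X)*1000
    for z in (.03,.036,.042): print(k,z,'rod start',np.round(g(pts[k][0],z),1),'rod end',np.round(g(pts[k][1],z),1), 'plate top',np.round(g(pts[k][2],.051),1),'tongue/body? ',np.round(g(pts[k][3],.059),1),np.round(g(pts[k][4],.059),1))
E
python3 look.py e side scene
```

```text
b 0.03 rod start [28.6 94.8] rod end [29.6 67.6] plate top [27.5 55.8] tongue/body?  [49.4 46.7] [51.2 33.2]
b 0.036 rod start [31.8 91. ] rod end [32.8 64.8] plate top [27.5 55.8] tongue/body?  [49.4 46.7] [51.2 33.2]
b 0.042 rod start [35.  87.1] rod end [35.9 62. ] plate top [27.5 55.8] tongue/body?  [49.4 46.7] [51.2 33.2]
c 0.03 rod start [29.  93.9] rod end [29.8 69.5] plate top [27.7 59.2] tongue/body?  [50.9 50.9] [52.  37.1]
c 0.036 rod start [32.2 90.4] rod end [33.  66.9] plate top [27.7 59.2] tongue/body?  [50.9 50.9] [52.  37.1]
c 0.042 rod start [35.4 86.9] rod end [36.1 64.4] plate top [27.7 59.2] tongue/body?  [50.9 50.9] [52.  37.1]
d 0.03 rod start [29.2 93.7] rod end [29.9 70.8] plate top [27.9 60.6] tongue/body?  [51.7 52.6] [52.7 38.7]
d 0.036 rod start [32.4 90.3] rod end [33.1 68.4] plate top [27.9 60.6] tongue/body?  [51.7 52.6] [52.7 38.7]
d 0.042 rod start [35.6 86.9] rod end [36.2 65.9] plate top [27.9 60.6] tongue/body?  [51.7 52.6] [52.7 38.7]
[ 0.55811641 -0.11122705  0.03629768] g [32.41989258  9.18397081] F [ 1.49 -4.96 -1.71] Fy_g -5.136867730482434 gap -0.00023382749746564773 t 10.1
```

View pics/eside.png

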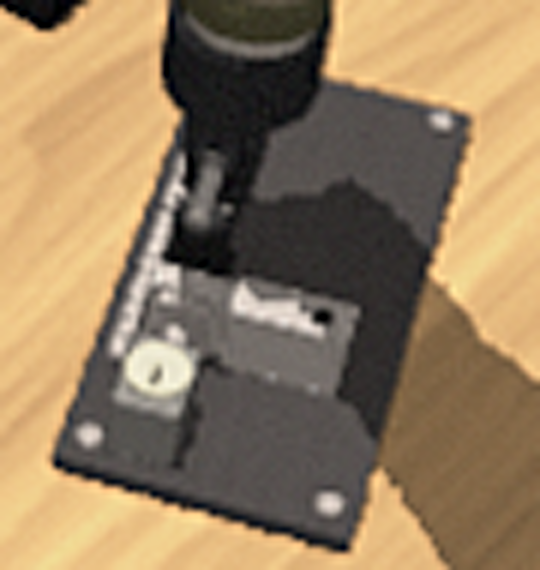

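View pics/escene.png

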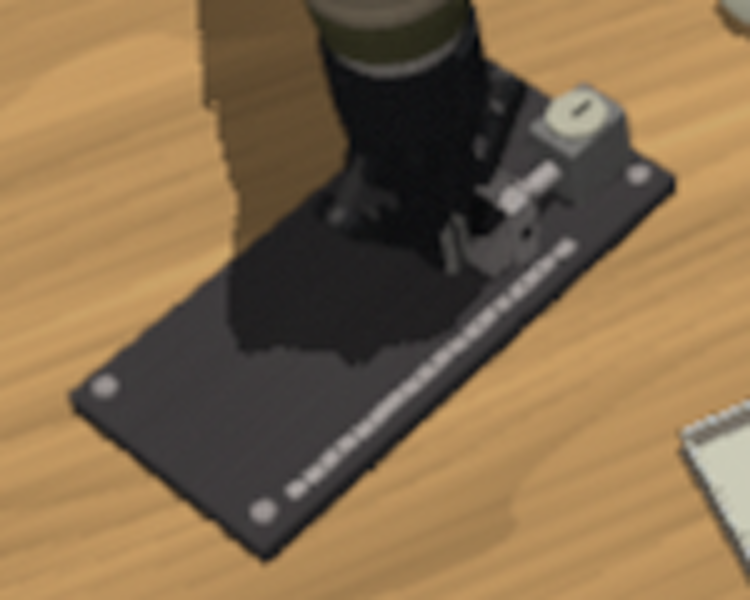

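Call:
servo_tool([
  [0,-0.1,0,0,1],
  [0,-0.1,0,0,1],
  [0,0,0,0,1],
  [0,0,0,0,1],
  [0,0,0,0,1],
  [0,0,0,0,1],
  [0,0,0,0,1],
  [0,0,0,0,1],
  [0,0,0,0,1],
  [0,0,0,0,1],
])

```text
clock: 11.45
tcp_pos: [0.5575, -0.1098, 0.0363]
orientation: [0.15, 0.691, 0.149, -0.691]
wrist_force: [1.5, -6.3, -2.7]
finger_gap: 0.0001
```

```bash
python3 look.py f wrist; python3 look.py f;python3 - <<'E'
import cv2,numpy as np
a=[cv2.resize(cv2.imread(f'pics/{k}wrist.png')[215:330,20:280],None,fx=3,fy=2.6*1.0,interpolation=cv2.INTER_CUBIC) for k in 'df']
cv2.imwrite('pics/df.png',np.vstack(a))
E
```

```text
[ 0.55745883 -0.10981389  0.03629693] g [32.40582748 10.74256893] F [ 1.5  -6.31 -2.75] Fy_g -6.368544193435828 gap 0.0001112766831168531 t 11.45
[ 0.55746272 -0.10983167  0.03631544] g [32.40201639 10.72477331] F [ 1.21 -7.   -1.94] Fy_g -6.871681306099617 gap -0.00012116227858417625 t 11.5
```

View pics/df.png

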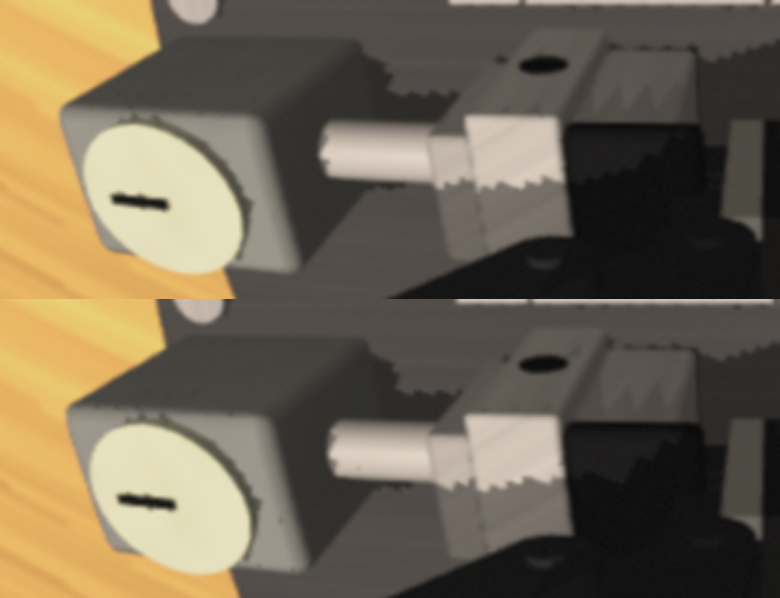

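Call:
servo_tool([
  [0,0.4,0,0,1],
  [0,0.8,0,0,1],
  [0,1,0,0,1],
  [-3,0,0,0,1],
  [-4,0,0,0,0.5],
  [-3,-2,2.5,0,-0.2],
  [0,-3,2.5,0,-1],
  [0,0,0,0,-1],
  [0,0,0,0,-1],
  [0,0,0,0,-1],
])

```text
clock: 12.75
tcp_pos: [0.5011, -0.1048, 0.1362]
orientation: [0.149, 0.691, 0.149, -0.691]
wrist_force: [0.0, 0.2, 0.8]
finger_gap: 0.0851
```

```bash
python3 look.py g wrist scene side
```

```text
[ 0.50109341 -0.10480435  0.13616618] g [-16.83794992  38.62098685] F [0.05 0.19 0.76] Fy_g 0.1536815904024541 gap 0.08507061925549753 t 12.75
```

View pics/gwrist.png

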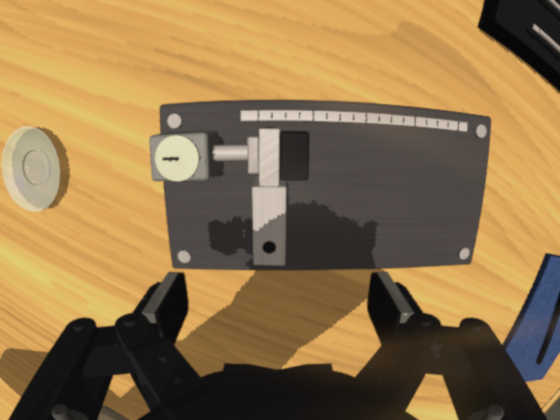

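View pics/gside.png

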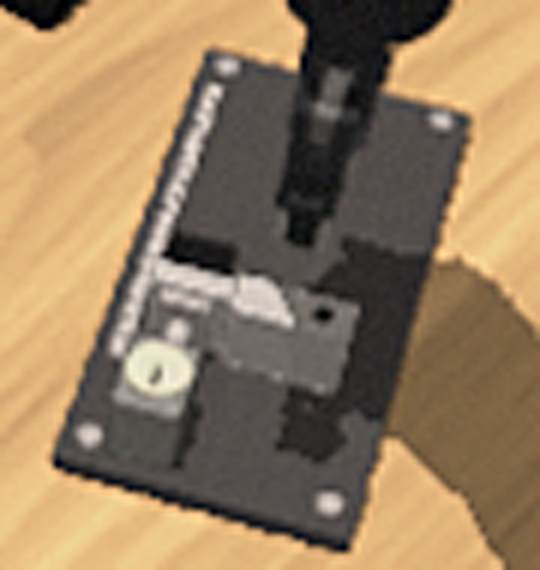

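```bash
python3 - <<'E'
from h import *
w=optics.read_camera('wrist'); 
c=w['pixels'][110:280,220:330]; cv2.imwrite('pics/gz.png',cv2.resize(c,None,fx=3.5,fy=3.5,interpolation=cv2.INTER_CUBIC))
for q,z in (((260,128),.059),((280,129),.059),((253,187),.059),((286,187),.059),((254,265),.059),((286,265),.059),((281,131),.061),((308,131),.061),((162,106),.015),((489,117),.015)): print(q,np.round(w2g(onz(w,q,z,True))*1000,1))
E
```

```text
(260, 128) [52.3 50.7]
(280, 129) [51.6 37.3]
(253, 187) [11.6 56. ]
(286, 187) [11.6 33.1]
(254, 265) [-48.1  56.8]
(286, 265) [-48.   32.7]
(281, 131) [50.3 36.6]
(308, 131) [50.5 18.6]
(162, 106) [ 72.8 135. ]
(489, 117) [  72.9 -157.5]
```

View pics/gz.png

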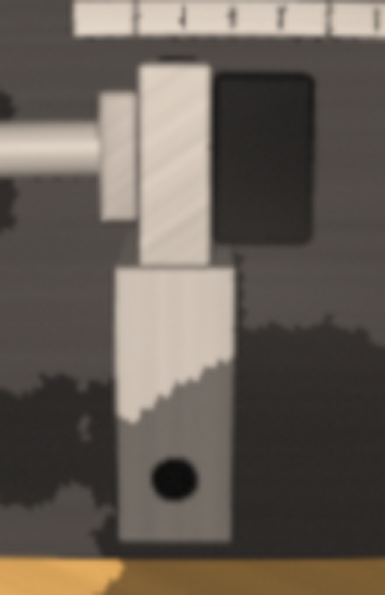

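Call:
servo_tool([
  [2,-0.6,0,0,-1],
  [3,0,0,0,-1],
  [3,0,0,0,-1],
  [2,0,0,0,-1],
  [1,0,0,0,-1],
  [0.6,0,0,0,-1],
  [0,0,0,0,1],
  [0,0,0,0,1],
  [0,0,0,0,1],
  [0,0,0,0,1],
], grip_force=50)

```text
clock: 14.2
tcp_pos: [0.4982, -0.0994, 0.021]
orientation: [0.15, 0.692, 0.149, -0.691]
wrist_force: [0.6, -1.7, 3.3]
finger_gap: 0.0235
```

```bash
python3 look.py i wrist; python3 - <<'E'
from h import *
w=cv2.imread('pics/iwrist.png'); 
E
```

```text
[ 0.49822647 -0.09937988  0.02095902] g [-17.20403829  44.74554282] F [ 0.57 -1.66  3.25] Fy_g -1.7481243775120006 gap 0.0234659932779653 t 14.2
```

View pics/iwrist.png

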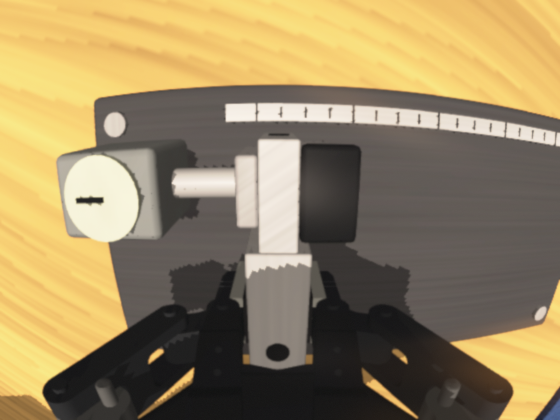

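Call:
servo_tool([
  [-0.5,0,0,0,1],
  [-1,0,0,0,1],
  [-2,0,0,0,1],
  [-2,0,0,0,1],
  [-0.5,0.4,0.4,0,1],
  [0,0.7,0.7,0,1],
  [0,0.7,0.7,0,1],
  [0,0,0,0,1],
  [0,0,0,0,1],
  [0,0,0,0,1],
])

```text
clock: 15.5
tcp_pos: [0.4886, -0.1224, 0.0801]
orientation: [-0.149, -0.691, -0.15, 0.691]
wrist_force: [0.5, 0.4, -2.4]
finger_gap: 0.0231
```

```bash
python3 look.py j wrist scene side
```

```text
[ 0.48856956 -0.12244711  0.08007419] g [-35.53848163  27.7396348 ] F [ 0.47  0.39 -2.4 ] Fy_g 0.15977869307096465 gap 0.023116827820175583 t 15.5
```

View pics/jwrist.png

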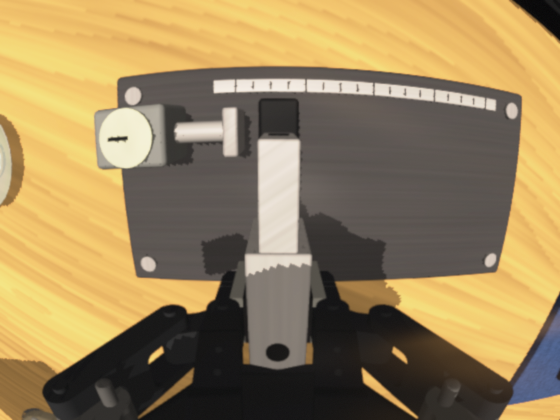

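View pics/jscene.png

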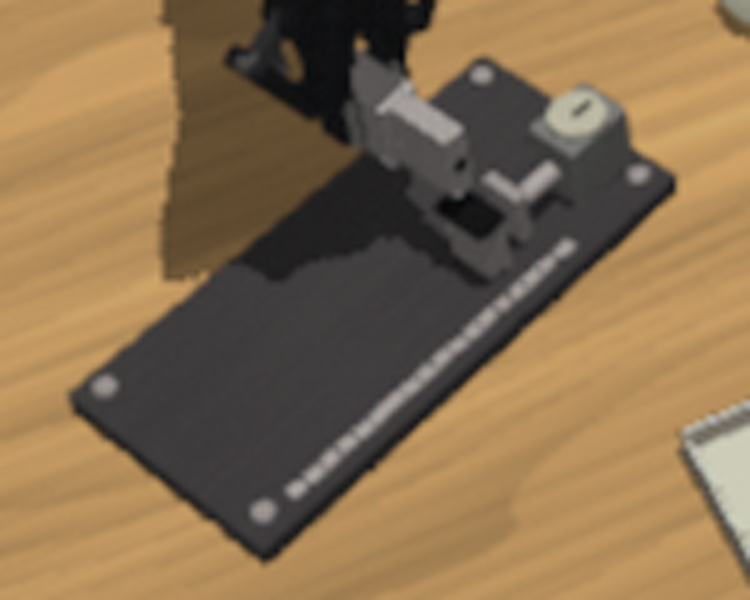

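View pics/jside.png

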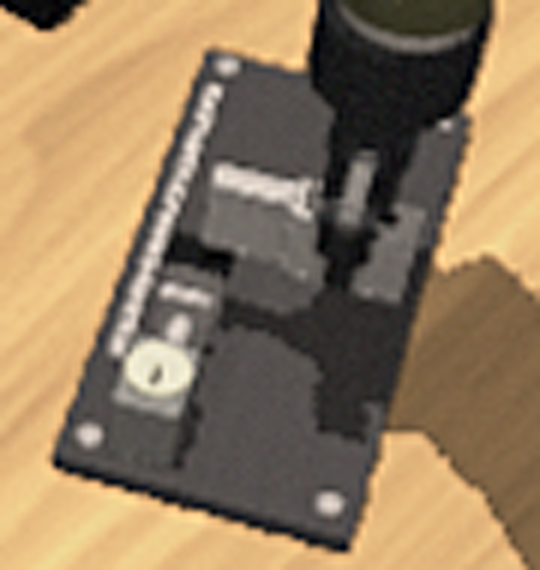

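```bash
python3 - <<'E'
import cv2
a=cv2.imread('pics/x.png')[92:168,348:420]; cv2.imwrite('pics/hx.png',cv2.resize(a,None,fx=7.5,fy=7.5,interpolation=cv2.INTER_CUBIC))
a=cv2.imread('pics/y.png')[270:355,130:222]; cv2.imwrite('pics/hy.png',cv2.resize(a,None,fx=7,fy=7,interpolation=cv2.INTER_CUBIC))
E
```

```text
(no output)
```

View pics/hx.png

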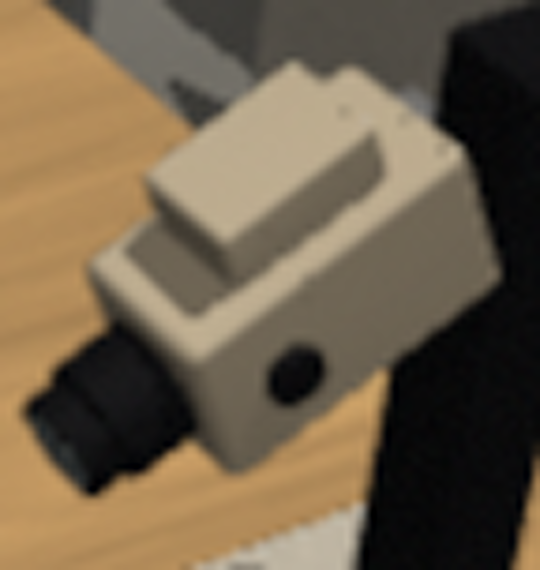

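View pics/hy.png

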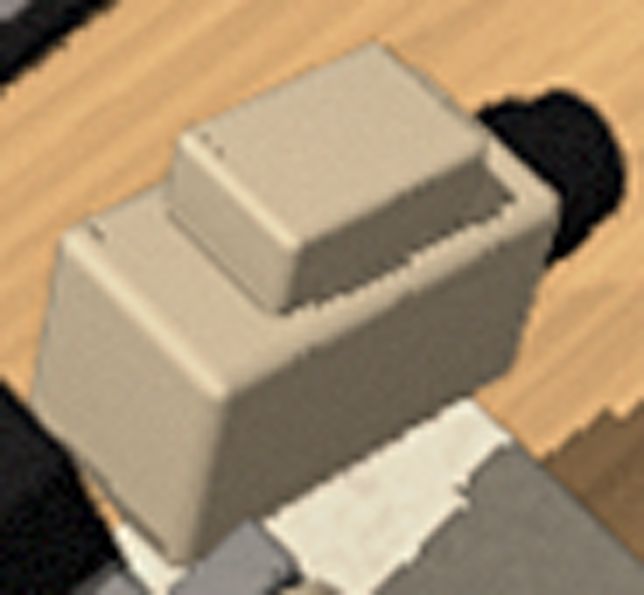

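```bash
cat > camfit.py <<'E'
from h import *
from scipy.optimize import least_squares
s=optics.read_camera('scene'); d=optics.read_camera('side')
c=lambda a,u,v,k:[a[0]+(u+.5)/k-.5,a[1]+(v+.5)/k-.5]
X=lambda u,v:c((348,92),u,v,7.5); Y=lambda u,v:c((130,270),u,v,7)
S4=lambda u,v:c((320,80),u,v,4); D4=lambda u,v:c((100,260),u,v,4)
GS=lambda u,v:c((110,220),u,v,5); GD=lambda u,v:c((295,160),u,v,6)
# head: front=-x ; stand +x=world +y  -> stand y=world -x.  A=world -x = +y ; B=-y
F,Rr=-.0625,.0625; A,B=.035,-.035; T,Bo=.0375,-.0375
hs=[((F,A,T),X(92,265)),((F,B,T),X(195,360)),((F,B,Bo),X(235,474)),((Rr,B,T),X(466,148)),((Rr,B,Bo),X(502,275)),((Rr,A,T),X(352,64))]
hd=[((Rr,B,T),Y(62,235)),((Rr,A,T),Y(225,392)),((Rr,A,Bo),Y(180,566)),((F,A,T),Y(560,200)),((F,A,Bo),Y(515,378)),((Rr,B,Bo),Y(33,402))]
bs=[((-.11,.1,.014),S4(88,403)),((-.11,-.1,.014),S4(233,552)),((.11,-.1,.014),S4(467,460))]
bd=[((-.11,.1,.014),D4(555,430)),((.11,-.1,.014),D4(42,468)) ]
gs=[GS(75,396),GS(266,550),GS(674,180),GS(484,57)]
gd=[GD(470,117),GD(210,50),GD(55,460),GD(350,540)]
gm=np.array([[-.075,-.16,.015],[.075,-.16,.015],[.075,.14,.015],[-.075,.14,.015]])
def Rz(a): return Ro.from_euler('z',a).as_matrix()
def head(q): return Rz(q[2])@Ro.from_euler('y',-q[3]).as_matrix()   # +x tilts up
def f(q,full=False):
    H=np.array([q[0],q[1],.24]); R=head(q); bc=q[4:7]; bo=np.r_[q[7:9],0]; gp=q[9:12]
    ss=q[12:14]; sd=q[14:16]; out=[]
    for p,sh,hh,bb,gg,ln in((s,ss,hs,bs,gs,X(60,450)),(d,sd,hd,bd,gd,None)):
        m=np.array([R@(np.array(a)+bc)+H for a,_ in hh]); out.append(proj(p,m)+sh-np.array([o for _,o in hh]))
        m=np.array([Rz(q[2])@(np.array(a)+bo)+np.r_[q[:2],0] for a,_ in bb]); out.append(proj(p,m)+sh-np.array([o for _,o in bb]))
        m=gm@Rz(gp[2]).T+np.r_[gp[:2],0]; out.append(proj(p,m)+sh-np.array(gg))
        if ln: out.append((proj(p,R@[-.09,0,0]+H)+sh-np.array(ln)))
    if full: return out
    return np.r_[np.concatenate([o.ravel() for o in out]),ss/1.5,sd/1.5,bc[1]/.002,bc[2]/.01,bo[1]/.003]
q0=np.r_[.505,.468,1.57,.5,.0,0,0,0,0,.53,-.13,.4265,0,0,0,0]
r=least_squares(f,q0,loss='soft_l1'); q=r.x
np.set_printoptions(suppress=True)
print(np.round(q,4)); print([np.round(o,1).tolist() for o in f(q,True)])
J=r.jac; cov=np.linalg.inv(J.T@J); print('sd',np.round(np.sqrt(np.diag(cov)),4)[:7])
R=head(q); H=np.array([q[0],q[1],.24]); L=H+R@[-.09,0,0]; Fo=H+R@[-.19,0,0]
print('slant deg',np.degrees(q[3]),'yaw',q[2],'lens',L,'focus',Fo)
E
python3 camfit.py
```

```text
[ 0.4993  0.4699  1.5809  0.427   0.0166 -0.0005  0.0027  0.0582  0.0005
  0.5328 -0.1349  0.4265  0.5922  0.3141  0.1056  0.9538]
[[[-2.3, -0.5], [-1.2, 0.3], [0.2, 2.0], [0.6, -0.1], [0.9, 1.1], [-0.3, -1.4]], [[-0.7, -0.9], [0.1, 1.4], [1.2, -0.4]], [[-1.6, -0.1], [-0.1, 0.7], [1.3, -1.0], [0.1, -0.7]], [[0.1, 0.3]], [[-0.5, -2.3], [-0.1, 0.0], [-0.4, 2.5], [3.1, -0.4], [1.3, -0.2], [-1.7, 1.4]], [[0.6, -0.2], [-0.4, 0.0]], [[0.4, -0.3], [-0.7, -0.3], [-0.6, -0.5], [0.6, 0.6]]]
sd [0.0032 0.004  0.0081 0.0144 0.0032 0.0017 0.0024]
slant deg 24.463560161655057 yaw 1.5809167378208309 lens [0.50014458 0.38801791 0.2027297 ] focus [0.50106575 0.29700009 0.16131826]
```

```bash
python3 - <<'E'
t=open('camfit.py').read()
t=t.replace("m=np.array([R@(np.array(a)+bc)","m=np.array([R@(np.array(a)*q[16:19]+bc)").replace(",0,0,0,0]\nr=",",0,0,0,0,1,1,1]\nr=").replace("bo[1]/.003]","bo[1]/.003,(q[16:19]-1)/.1]")
open('camfit2.py','w').write(t)
E
python3 camfit2.py
```

```text
[ 0.4989  0.4708  1.5817  0.4257  0.0178 -0.0005  0.0037  0.0579  0.0003
  0.5324 -0.1341  0.4262  0.4339  0.5915  0.2138  0.7781  0.9576  0.9426
  0.9122]
[[[-0.5, -0.3], [-0.2, -0.3], [0.5, -0.1], [-0.1, 0.6], [-0.3, 0.2], [-0.1, -0.0]], [[-0.8, -0.7], [0.1, 1.6], [1.1, -0.2]], [[-1.5, -0.0], [-0.0, 0.8], [1.3, -0.9], [0.2, -0.6]], [[0.1, 0.4]], [[0.5, -0.7], [-0.5, 0.2], [-0.2, 0.2], [0.6, 0.8], [-0.3, -1.2], [-0.3, 0.5]], [[0.6, -0.1], [-0.4, 0.1]], [[0.5, -0.3], [-0.6, -0.3], [-0.6, -0.5], [0.6, 0.6]]]
sd [0.0032 0.004  0.0078 0.0153 0.0031 0.0017 0.0024]
slant deg 24.393483126757403 yaw 1.5816501904498865 lens [0.49979959 0.38880396 0.20282992] focus [0.50078807 0.29773626 0.16152984]
```

Call:
servo_tool([
  [0.6,0,0,0,1],
  [0.5,0,0,0,1],
  [0.3,0,0,0,1],
  [0.3,0,0,0,1],
  [0.3,0,0,0,1],
  [0.3,0,0,0,1],
  [0.3,0,0,0,1],
  [0,0,0,0,1],
  [0,0,0,0,1],
  [0,0,0,0,1],
], grip_force=20)

```text
clock: 17.1
tcp_pos: [0.4874, -0.124, 0.0553]
orientation: [-0.15, -0.69, -0.148, 0.692]
wrist_force: [-9.3, -4.9, 9.9]
finger_gap: 0.0233
```

```bash
python3 look.py k wrist scene
```

```text
[ 0.48741109 -0.12399135  0.05532515] g [-37.23200373  26.81297138] F [-9.31 -4.86  9.88] Fy_g -0.5785439142894784 gap 0.023304415837155323 t 17.1
```

View pics/kwrist.png

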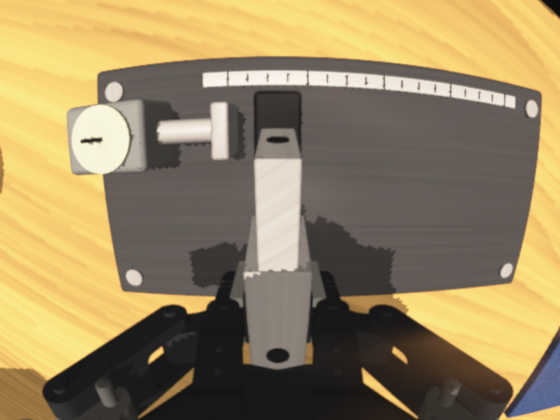

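View pics/kscene.png

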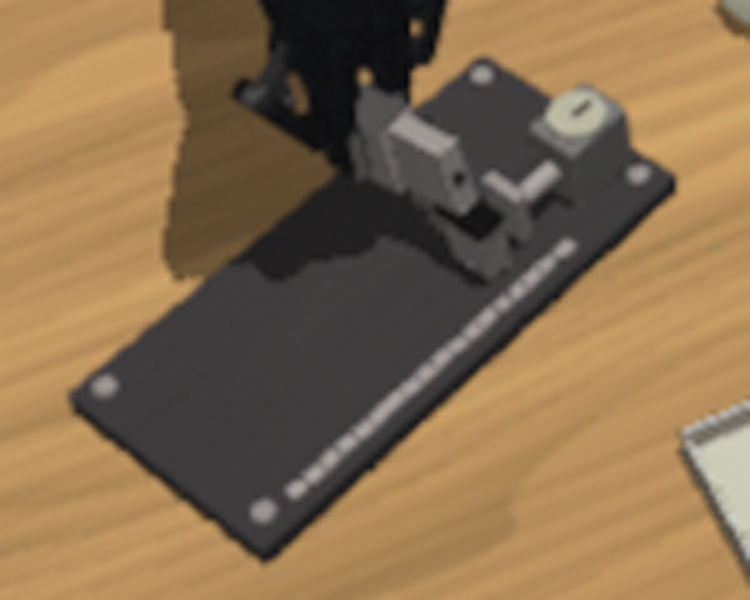

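Call:
servo_tool([
  [0.2,0,0,0,1],
  [0.2,0,0,0,1],
  [0.2,0,0,0,1],
  [0.2,0,0,0,1],
  [0.1,0,0,0,1],
  [0,0,0,0,1],
  [0,0,0,0,1],
  [0,0,0,0,1],
  [0,0,0,0,1],
  [0,0,0,0,1],
])

```text
clock: 18.45
tcp_pos: [0.4867, -0.1241, 0.0461]
orientation: [-0.15, -0.69, -0.148, 0.693]
wrist_force: [-11.2, -4.9, 10.3]
finger_gap: 0.0234
```

```bash
python3 look.py l wrist; python3 - <<'E'
from h import *
p=snap('scene','ls.png'); c=p['pixels'][228:278,170:225]; cv2.imwrite('pics/lsz.png',cv2.resize(c,None,fx=11,fy=11,interpolation=cv2.INTER_CUBIC))
p=snap('side','ld.png'); c=p['pixels'][175:225,310:380]; cv2.imwrite('pics/ldz.png',cv2.resize(c,None,fx=10,fy=10,interpolation=cv2.INTER_CUBIC))
E
```

```text
[ 0.48670481 -0.12413987  0.04614498] g [-37.93646206  26.96993696] F [-11.19  -4.85  10.34] Fy_g 0.20904277562034268 gap 0.023443464967888246 t 18.45
```

View pics/lwrist.png

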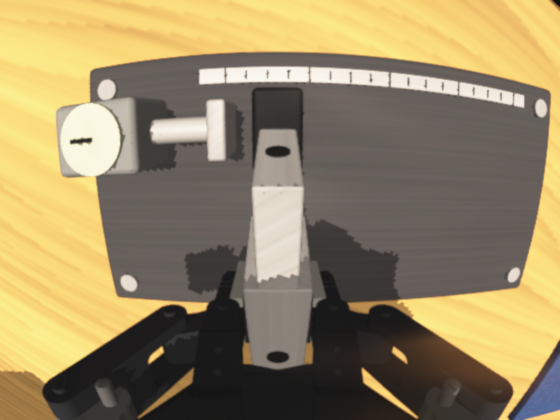

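View pics/lsz.png

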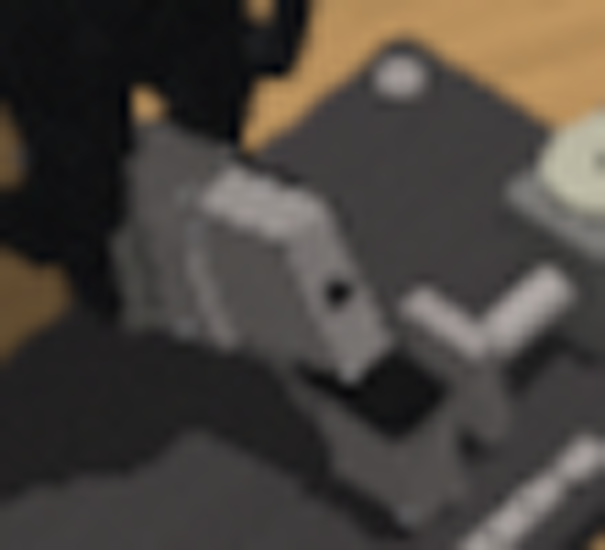

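View pics/ldz.png

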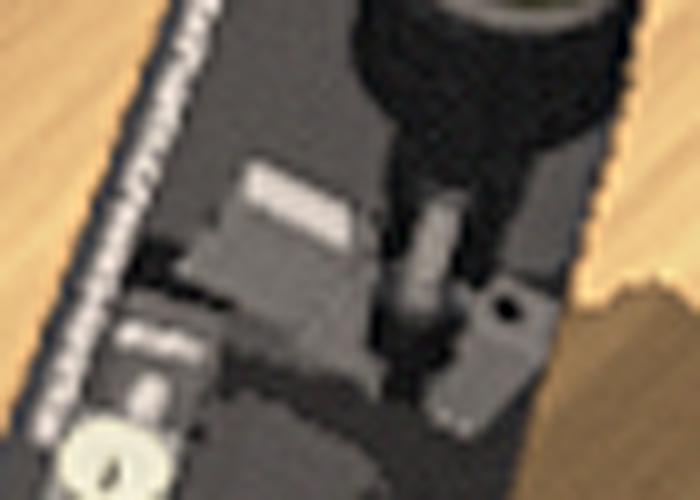

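```bash
python3 - <<'E'
import cv2
a=cv2.imread('pics/lwrist.png')[115:375,225:330]; cv2.imwrite('pics/lz.png',cv2.resize(a,None,fx=3,fy=3,interpolation=cv2.INTER_CUBIC)[:600*2]); 
b=cv2.resize(a,None,fx=4,fy=4,interpolation=cv2.INTER_CUBIC); cv2.imwrite('pics/lz1.png',b[:560]); cv2.imwrite('pics/lz2.png',b[480:])
E
```

```text
(no output)
```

View pics/lz1.png

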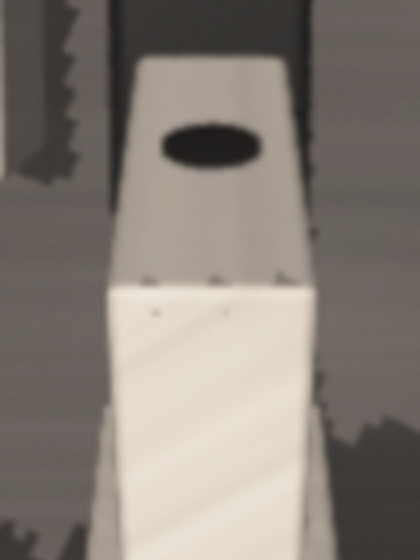

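View pics/lz2.png

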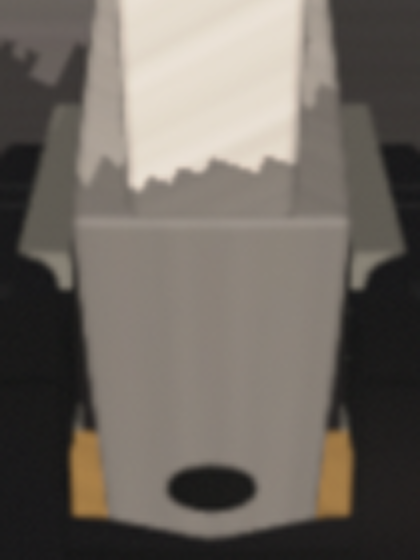

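```bash
cat >> h.py <<'E'
from scipy.optimize import least_squares
def fitblock(w,pts,x0=(.5,-.11,.06,.4265,.4),fish=True):
    m=np.array([a for a,_ in pts])/1000.; o=np.array([b for _,b in pts],float)
    rot=lambda q:(Ro.from_euler('z',q[3])*Ro.from_euler('y',-q[4])*Ro.from_euler('x',q[5])).as_matrix()
    f=lambda q:np.r_[(proj(w,m@rot(q).T+q[:3],fish)-o).ravel(),q[5]/.02]
    r=least_squares(f,np.r_[x0,0],loss='soft_l1'); q=r.x; J=r.jac; sd=np.sqrt(np.diag(np.linalg.inv(J.T@J)))
    R=rot(q); print('pos',np.round(q[:3],4),'yaw',round(q[3],4),'pitch deg',round(np.degrees(q[4]),2),'roll',round(np.degrees(q[5]),2),'sd',np.round(sd,4)); print('res',np.round(r.fun,1))
    end=q[:3]+R@[.05,0,.022]; print('end',np.round(end,4)); return q,R,end
E
python3 - <<'E'
from h import *
w=optics.read_camera('wrist'); 
P=lambda u,v:(225+(u+.5)/4-.5,115+(v+.5)/4-.5)
pts=[((50,7,44),P(110,288)),((50,-7,44),P(316,288)),((50,7,0),P(137,57)),((50,-7,0),P(285,57)),((50,0,22),P(212,146)),((10,12,44),P(77,698)),((10,-12,44),P(350,698))]
fitblock(w,pts); print(np.round(w['extrinsics'],3)); s,p,R=pose(); print(R[:,0])
E
```

```text
pos [ 0.5092 -0.114   0.0483] yaw 0.4253 pitch deg 17.94 roll 0.04 sd [0.0004 0.0006 0.0007 0.0109 0.0072 0.0095]
res [-0.8  0.   0.8 -0.1  0.2  0.  -0.1 -0.1 -0.   1.  -1.2 -0.2  1.  -0.4
  0. ]
end [ 0.5463 -0.0972  0.0846]
[[ 0.411 -0.912  0.002 -0.313]
 [ 0.869  0.391 -0.302 -0.391]
 [ 0.275  0.126  0.953 -0.322]
 [ 0.     0.     0.     1.   ]]
[-0.00326746 -0.0034312  -0.99998878]
```

```bash
python3 - <<'E'
import cv2,numpy as np
im=cv2.imread('pics/lwrist.png'); t=[]
for (x,y) in ((92,72),(549,92),(521,287),(118,297),(255,90),(300,90)):
    a=np.zeros((40,40,3),np.uint8); y0,x0=max(y-20,0),max(min(x-20,520),0); c=im[y0:y0+40,x0:x0+40]; 
    print(x0,y0); t.append(cv2.resize(c,None,fx=6,fy=6,interpolation=cv2.INTER_CUBIC))
cv2.imwrite('pics/cn.png',np.vstack([np.hstack(t[:3]),np.hstack(t[3:])]))
E
```

```text
72 52
520 72
501 267
98 277
235 70
280 70
```

View pics/cn.png

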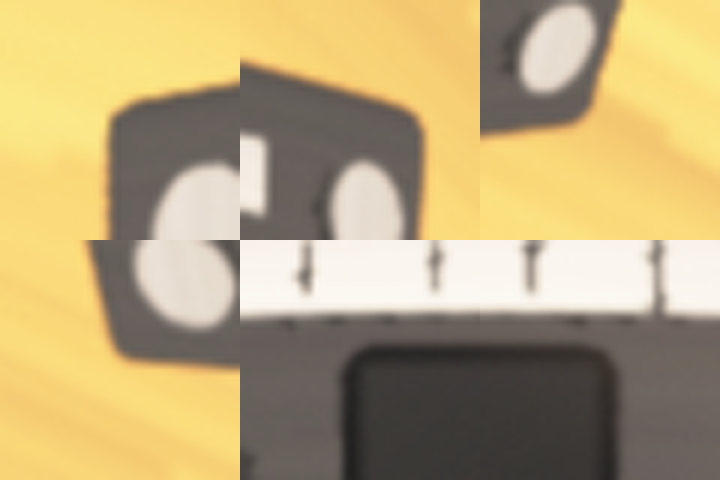

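```bash
cat > wc.py <<'E'
from h import *
w=optics.read_camera('wrist'); E0=w['extrinsics'].copy()
o=np.array([(90,70.2),(550.5,90.5),(518.5,287.8),(116.8,296.2),(252.5,87.5),(302.8,87.5)])
def pts(q):
    m=np.array([[.075,.14,.015],[.075,-.16,.015],[-.075,-.16,.015],[-.075,.14,.015],[.051,q[9]+.01,.061],[.051,q[9]-.01,.061]])
    return m@Ro.from_euler('z',q[8]).as_matrix().T+np.r_[q[6:8],0]
def E(q):
    D=np.eye(4); D[:3,:3]=Ro.from_rotvec(q[:3]).as_matrix(); D[:3,3]=q[3:6]; return D@E0
def f(q):
    w['extrinsics']=E(q); r=(proj(w,pts(q),True)-o).ravel()/.7; w['extrinsics']=E0
    return np.r_[r,q[:3]/.01,q[3:6]/.002,(q[6]-.5324)/.0015,(q[7]+.1341)/.0015,(q[8]-.4262)/.004]
r=least_squares(f,np.r_[np.zeros(6),.5324,-.1341,.4262,.027]); q=r.x
J=r.jac; sd=np.sqrt(np.diag(np.linalg.inv(J.T@J)))
np.set_printoptions(suppress=True); print(np.round(q,4)); print(np.round(sd,4)); print(np.round(r.fun[:12]*.7,1))
np.save('D.npy',q[:6])
f0=f(np.r_[np.zeros(6),.5324,-.1341,.4262,.027]); print('uncorr',np.round(f0[:12]*.7,1))
P=lambda u,v:(225+(u+.5)/4-.5,115+(v+.5)/4-.5)
bp=[((50,7,44),P(110,288)),((50,-7,44),P(316,288)),((50,7,0),P(137,57)),((50,-7,0),P(285,57)),((50,0,22),P(212,146)),((10,12,44),P(77,698)),((10,-12,44),P(350,698))]
w['extrinsics']=E(q); b,R,e=fitblock(w,bp); 
og=w2g(b[:3]); print('origin g',og,'underside z at jaw edge',b[2]+(.017-og[0])*np.tan(b[4]))
E
python3 wc.py
```

```text
[-0.0024 -0.0053 -0.0037 -0.0003  0.0009 -0.0017  0.5325 -0.1339  0.4259
  0.0281]
[0.0036 0.0037 0.0038 0.0014 0.0012 0.0005 0.0012 0.0013 0.0037 0.0006]
[-0.1 -0.5 -0.1 -0.3 -0.1  0.2  0.2  0.3 -0.3  0.2  0.3  0.1]
uncorr [-3.3 -0.3  0.1 -1.   0.1  0.1 -1.5  2.3  1.2  0.1  2.6  0.1]
pos [ 0.5091 -0.1136  0.0501] yaw 0.4263 pitch deg 18.08 roll 0.32 sd [0.0004 0.0006 0.0007 0.011  0.0072 0.0097]
res [-0.9  0.   0.7 -0.1  0.3  0.  -0.1 -0.1 -0.   1.  -1.1 -0.2  1.  -0.4
  0.3]
end [ 0.5462 -0.0969  0.0865]
origin g [-0.01323897  0.02730496] underside z at jaw edge 0.059975114103351844
```

Call:
servo_tool([
  [0.2,0,0,0,1],
  [0.2,0,0,0,1],
  [0.2,0,0,0,1],
  [0.1,0,0,0,1],
  [0,0,0,0,1],
  [0,0,0,0,1],
  [0,0,0,0,1],
  [0,0,0,0,1],
  [0,0,0,0,1],
  [0,0,0,0,1],
])

```text
clock: 19.95
tcp_pos: [0.487, -0.124, 0.039]
orientation: [-0.15, -0.69, -0.148, 0.692]
wrist_force: [-8.9, -4.7, 8.1]
finger_gap: 0.0235
```

```bash
cat > z.py <<'E'
import sys
from h import *
w=snap('wrist',sys.argv[1]+'.png'); np.save('pics/'+sys.argv[1]+'E.npy',w['extrinsics'])
st,p,R=pose(); print(p,'g',w2g(p)*1000,'F',np.round(st['wrist_force'],2),'gap',st['finger_gap'],'t',st['clock'])
a=w['pixels'][90:370,225:330]; b=cv2.resize(a,None,fx=4,fy=4,interpolation=cv2.INTER_CUBIC); b=np.hstack([b[:560],b[560:]]); cv2.imwrite('pics/'+sys.argv[1]+'z.png',b[:560])
E
python3 z.py m
```

```text
[ 0.48693309 -0.12393868  0.03896289] g [-37.64539832  27.05866018] F [-9.09 -5.67  9.27] gap 0.023422814415232886 t 20.0
```

View pics/mz.png

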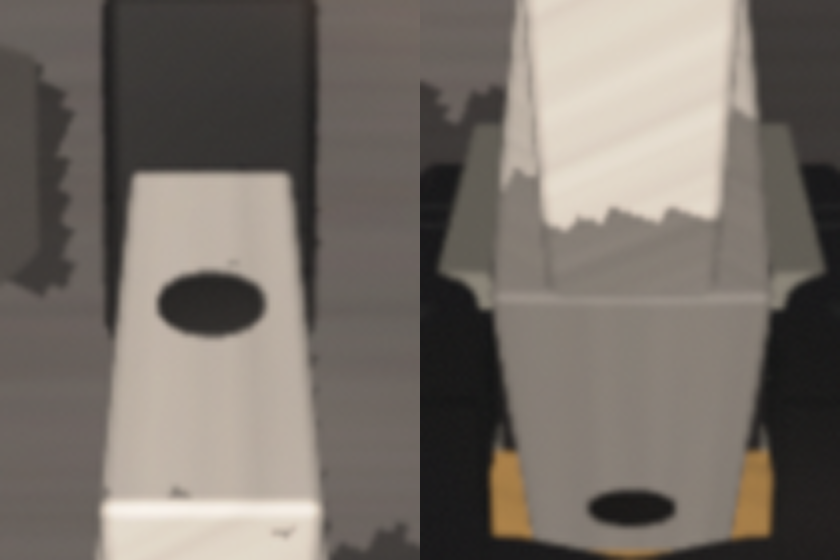

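```bash
cat > fz.py <<'E'
from h import *
def fz(name,eb,et,h,bf,x0=(.5,-.11,.06,.4265,.4)):
    w=optics.read_camera('wrist'); D=np.eye(4); q=np.load('D.npy'); D[:3,:3]=Ro.from_rotvec(q[:3]).as_matrix(); D[:3,3]=q[3:]
    w['extrinsics']=D@np.load('pics/'+name+'E.npy')
    P=lambda u,v:(225+(u+.5)/4-.5,90+(v+.5)/4-.5)
    pts=[((50,7,44),P(et[0],et[2])),((50,-7,44),P(et[1],et[2])),((50,7,0),P(eb[0],eb[2])),((50,-7,0),P(eb[1],eb[2])),((50,0,22),P(*h)),((10,12,44),P(bf[0],bf[2])),((10,-12,44),P(bf[1],bf[2]))]
    return w,fitblock(w,pts,x0)
E
python3 -c "
from fz import *
w,(b,R,e)=fz('m',(132,291,173),(101,321,502),(212,303),(75,352,860))
og=w2g(b[:3]); print('z at jaw edge',b[2]+(.017-og[0])*np.tan(b[4]))"
```

```text
pos [ 0.5101 -0.1133  0.0473] yaw 0.4285 pitch deg 24.2 roll 0.1 sd [0.0004 0.0005 0.0007 0.0114 0.0068 0.0104]
res [-1.   0.   1.  -0.1  0.2  0.1 -0.  -0.  -0.1  0.8 -1.1 -0.3  1.  -0.4
  0.1]
end [ 0.5433 -0.0981  0.0878]
z at jaw edge 0.060394482685817714
```

Call:
servo_tool([
  [0,0,0,0,1],
  [0,0,0,0,1],
  [0,0,0,0,1],
  [-0.3,0,0,0,1],
  [-0.6,0,0,0,1],
  [-1.2,0,0,0,1],
  [-2,0,0,0,1],
  [-2,0,0,0,1],
  [-2,0,0,0,1],
  [-1.4,0,0,0,1],
], grip_force=80)

```text
clock: 21.3
tcp_pos: [0.4893, -0.1227, 0.1349]
orientation: [0.15, 0.692, 0.149, -0.691]
wrist_force: [-0.1, -0.4, -2.2]
finger_gap: 0.0233
```

```bash
python3 z.py n; python3 -c "
from h import *
plan([.5015,.2057,.1127],GY+np.pi/2)"
```

```text
[ 0.49003782 -0.12304781  0.13634619] g [-34.45025323  26.58533899] F [ 0.96 -0.02 -0.54] gap 0.022960430445864016 t 21.35
tcp [ 0.49   -0.123   0.1363] toolx [ 0.004 -0.002 -1.   ] y ang -1.1447 j [-0.405  0.227 -0.309  1.031 -0.     2.311] F [ 0.96 -0.02 -0.54] gap 0.023 t 21.35
shift cm (tool axes now) [  2.32 -29.47 -14.62]
turn -0.0004
shift in axes after turn [  2.32 -29.46 -14.64]
```

View pics/nz.png

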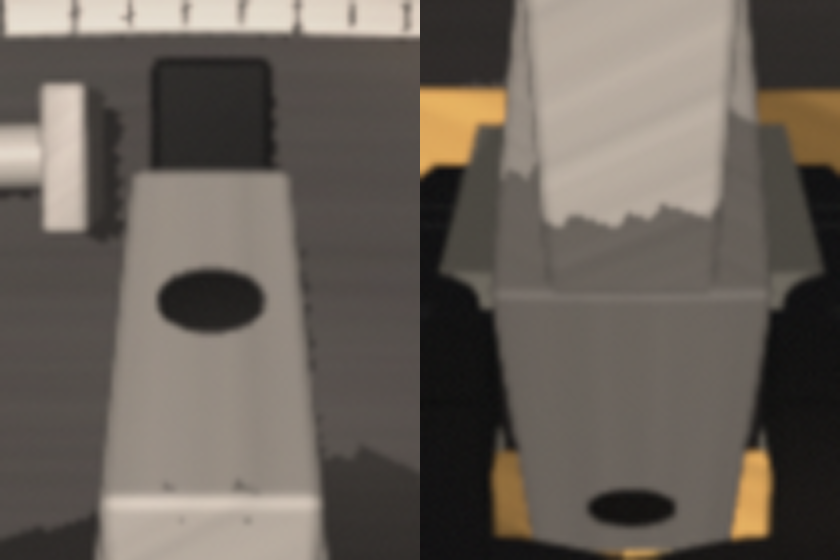

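View pics/n.png

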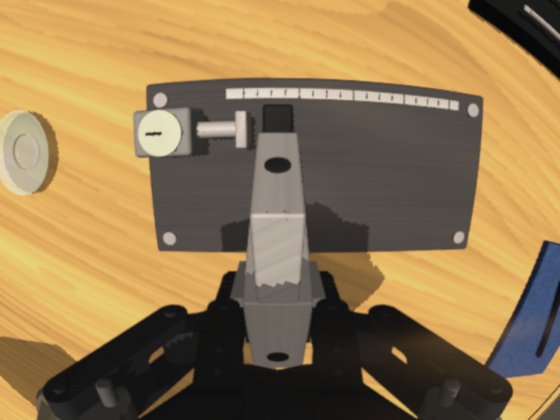

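Call:
servo_tool([
  [0,-1.5,-0.7,0,1],
  [0,-3,-1.5,0,1],
  [0,-4,-2,0,1],
  [0,-4,-2,0,1],
  [0,-4,-2,0,1],
  [0,-4,-2,0,1],
  [0,-4,-2,0,1],
  [0,-3,-1.5,0,1],
  [0,-1.5,-0.7,0,1],
  [0,-0.5,-0.2,0,1],
])

```text
clock: 22.6
tcp_pos: [0.4989, 0.2072, 0.1325]
orientation: [-0.15, -0.69, -0.15, 0.692]
wrist_force: [0.4, 0.5, -2.7]
finger_gap: 0.023
```

Call:
servo_tool([
  [0.3,0,0,-0.1,1],
  [0.3,0,0,-0.15,1],
  [0.3,0,0,-0.17,1],
  [0.3,0,0,-0.17,1],
  [0.3,0,0,-0.17,1],
  [0.3,0,0,-0.17,1],
  [0.3,0,0,-0.12,1],
  [0.2,0,0,-0.1,1],
  [0,0,0,0,1],
  [0,0,0,0,1],
])

```text
clock: 23.85
tcp_pos: [0.4998, 0.2057, 0.1102]
orientation: [0.501, 0.499, 0.501, -0.5]
wrist_force: [-0.4, 0.1, -2.8]
finger_gap: 0.0229
```

```bash
python3 z.py o; python3 -c "
from h import *
plan([.5015,.2057,.1127],1.5817+np.pi/2)
snap('scene','os.png'); snap('side','od.png')"
```

```text
[0.49981204 0.20587489 0.11030319] g [110.51939258 321.99942957] F [-0.36 -0.37 -3.31] gap 0.02315744810009274 t 23.9
tcp [0.4998 0.2059 0.1103] toolx [-0. -0. -1.] y ang 0.003 j [ 0.242  0.314 -0.258  0.998 -0.     1.81 ] F [-0.36 -0.37 -3.31] gap 0.0232 t 23.9
shift cm (tool axes now) [-0.24  0.17  0.02]
turn -0.0079
shift in axes after turn [-0.24  0.17  0.02]
```

View pics/oz.png

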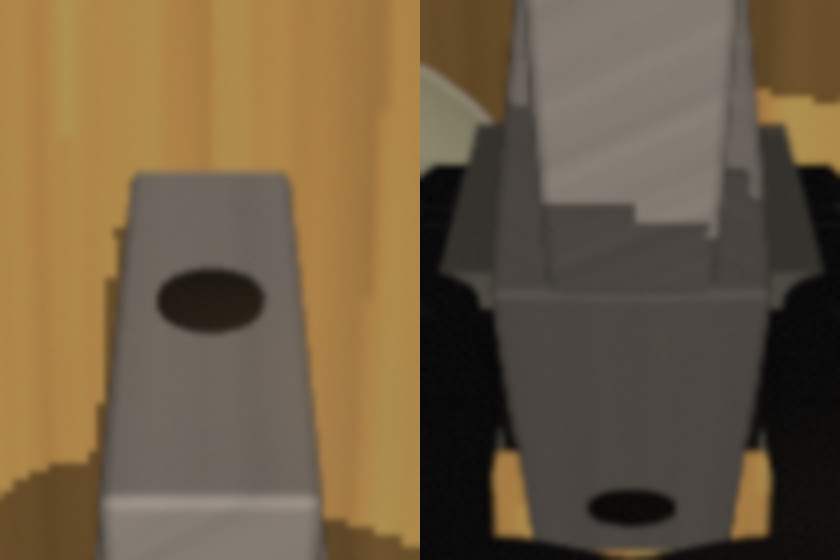

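View pics/o.png

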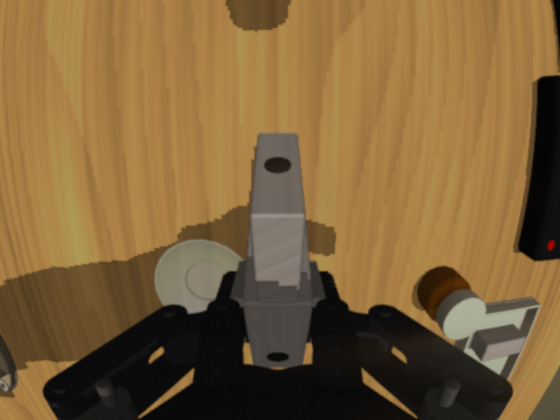

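View pics/os.png

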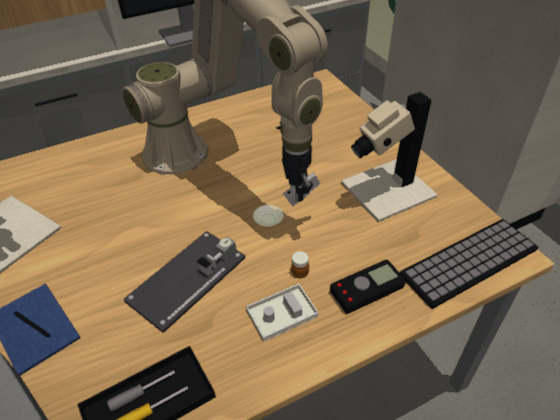

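View pics/od.png

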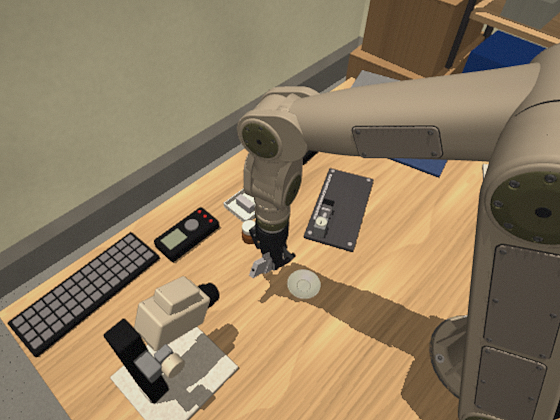

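Call:
servo_tool([
  [-1,0.2,0,-0.008,1],
  [-2,0,0,0,1],
  [-3.5,0,0,0,1],
  [-4,0,0,0,1],
  [-4,0,0,0,1],
  [-4,0,0,0,1],
  [-3,0,0,0,1],
  [-2,0,0,0,1],
  [-0.5,0,0,0,1],
  [0,0,0,0,1],
])

```text
clock: 25.25
tcp_pos: [0.5018, 0.2064, 0.3503]
orientation: [0.503, 0.497, 0.503, -0.497]
wrist_force: [0.2, 0.3, -2.5]
finger_gap: 0.0234
```

```bash
python3 -c "
from fz import *
w,(b,R,e)=fz('o',(133,290,173),(102,321,498),(211,300),(75,352,857),(.5,.25,.13,1.58,.4))
print('end-tcp',e-[0.49981204,0.20587489,0.11030319])"
python3 z.py p; python3 -c "
import cv2
a=cv2.imread('pics/p.png')[0:150,190:370]; cv2.imwrite('pics/pz.png',cv2.resize(a,None,fx=4,fy=4,interpolation=cv2.INTER_CUBIC))"
```

```text
pos [0.4997 0.231  0.1183] yaw 1.5772 pitch deg 24.22 roll 0.18 sd [0.0006 0.0004 0.0007 0.0109 0.0068 0.0102]
res [-1.1 -0.   0.8 -0.2  0.   0.1  0.1 -0.   0.1  1.2 -1.  -0.3  0.9 -0.4
  0.2]
end [0.4996 0.2676 0.1588]
end-tcp [-0.00023033  0.06169859  0.04853044]
[0.50142779 0.20628539 0.34926582] g [112.16021574 321.70474261] F [ 0.08 -0.02 -2.98] gap 0.023348594172960854 t 25.35
```

View pics/p.png

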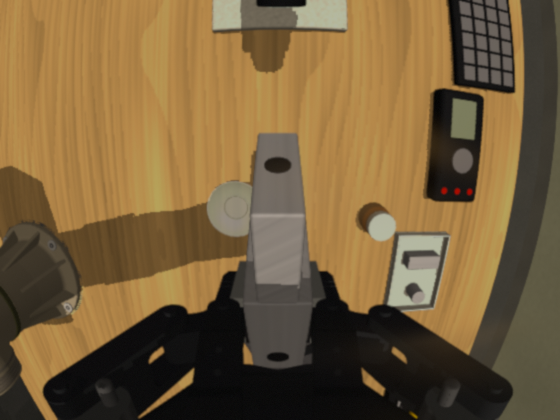

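View pics/pz.png

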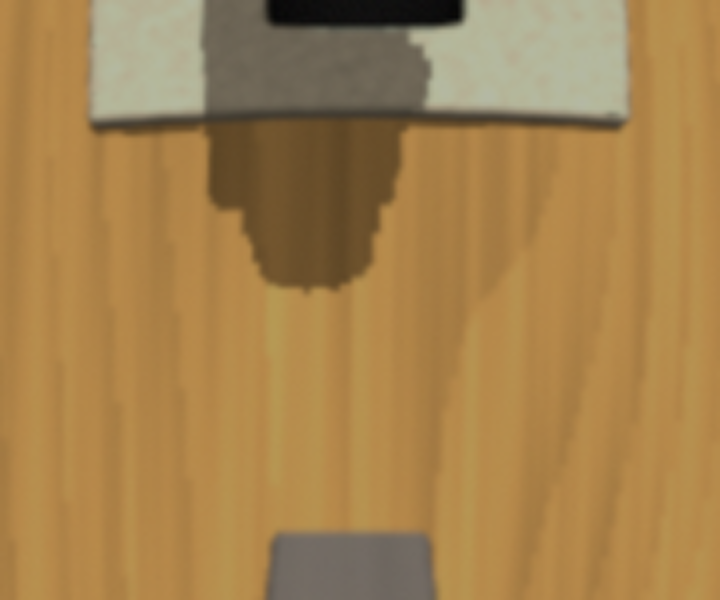

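Call:
servo_tool([
  [0,0,1,0,1],
  [0,0,2,0,1],
  [0,0,3,0,1],
  [0,0,3,0,1],
  [0,0,2,0,1],
  [0,0,1,0,1],
  [0,0,0,0,1],
  [0,0,0,0,1],
  [0,0,0,0,1],
  [0,0,0,0,1],
])

```text
clock: 26.6
tcp_pos: [0.5033, 0.0869, 0.3502]
orientation: [0.504, 0.496, 0.503, -0.497]
wrist_force: [-1.2, -0.1, -2.4]
finger_gap: 0.0233
```

```bash
python3 z.py r; python3 -c "
import cv2
a=cv2.imread('pics/r.png')[0:130,190:370]; cv2.imwrite('pics/rz.png',cv2.resize(a,None,fx=4.4,fy=4.4,interpolation=cv2.INTER_CUBIC))"
```

```text
[0.50329945 0.08685699 0.35023574] g [ 64.45825081 212.20054697] F [ 0.36 -0.58 -2.66] gap 0.022969738064791974 t 26.65
```

View pics/rz.png

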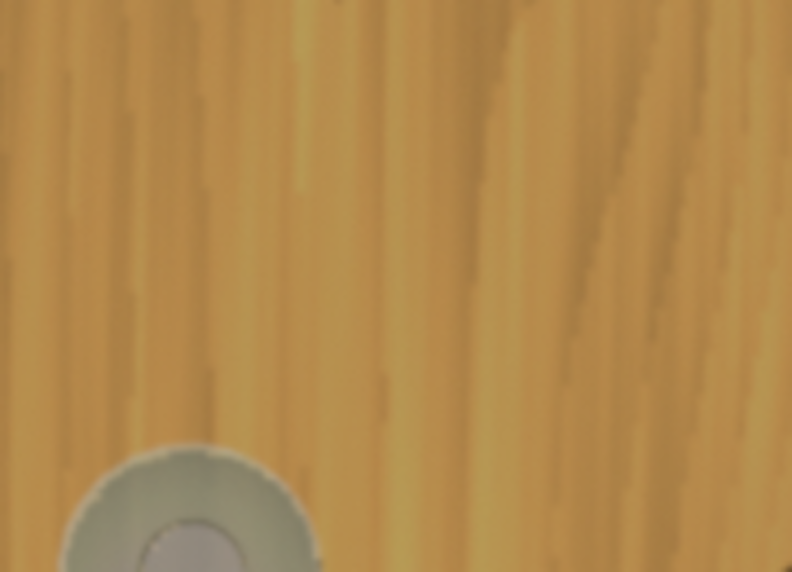

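Call:
servo_tool([
  [-1,0,-1,0,1],
  [-1,0,-2,0,1],
  [-1,0,-3,0,1],
  [0,0,-4,0,1],
  [0,0,-4,0,1],
  [0,0,-3,0,1],
  [0,0,-2,0,1],
  [0,0,-1,0,1],
  [0,0,0,0,1],
  [0,0,0,0,1],
])

```text
clock: 27.9
tcp_pos: [0.5009, 0.2855, 0.3804]
orientation: [0.503, 0.497, 0.503, -0.497]
wrist_force: [-0.9, -0.1, -2.8]
finger_gap: 0.0234
```

```bash
python3 z.py r2; python3 -c "
import cv2
a=cv2.imread('pics/r2.png')[0:150,190:370]; cv2.imwrite('pics/rz2.png',cv2.resize(a,None,fx=4,fy=4,interpolation=cv2.INTER_CUBIC))"
```

```text
[0.50088581 0.28544343 0.38040909] g [144.41342967 393.99594857] F [-0.52 -0.22 -3.02] gap 0.022991333320631604 t 27.95
```

View pics/r2.png

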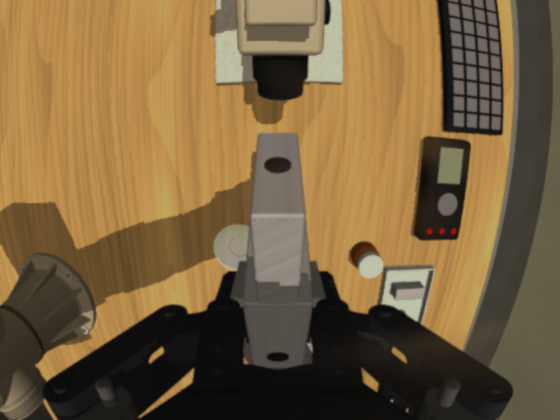

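View pics/rz2.png

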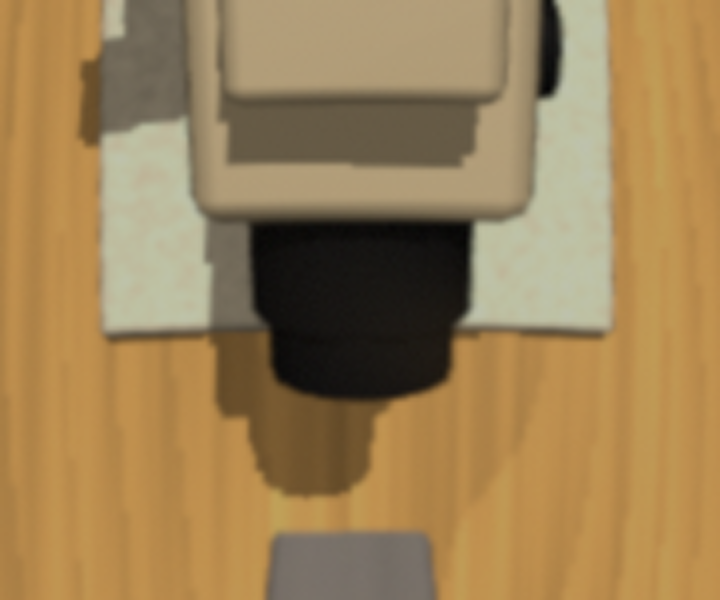

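```bash
python3 - <<'E'
t=open('camfit2.py').read()
t=t.replace("def Rz","""w=optics.read_camera('wrist'); Dq=np.load('D.npy'); W0=np.load('pics/r2E.npy')
def WE(dq):
    D=np.eye(4); v=Dq+dq; D[:3,:3]=Ro.from_rotvec(v[:3]).as_matrix(); D[:3,3]=v[3:]; return D@W0
Z=lambda u,v:c((190,0),u,v,4)
def wres(q,R,H,bc,bo):
    w['extrinsics']=WE(q[19:25]); o=[]
    m=np.array([Rz(q[2])@(np.array(a)+bo)+np.r_[q[:2],0] for a in ((-.11,.1,.014),(-.11,-.1,.014))]); o.append((proj(w,m,True)-np.array([Z(103,330),Z(611,327)])).ravel())
    m=np.array([R@(np.array(a)*q[16:19]+bc)+H for a in ((F,A,T),(F,B,T))]); o.append((proj(w,m,True)-np.array([Z(198,213),Z(534,212)])).ravel())
    th=np.linspace(0,2*np.pi,73); m=np.array([R@[-.09,.022*np.cos(a),.022*np.sin(a)]+H for a in th]); u=proj(w,m,True)
    o.append(np.array([u[:,1].max()-Z(0,399)[1],u[:,0].min()-Z(274,0)[0],u[:,0].max()-Z(453,0)[0]]))
    return np.concatenate(o)
def Rz""",1)
t=t.replace("if full: return out","if full: return out+[wres(q,R,H,bc,bo)]")
t=t.replace("(q[16:19]-1)/.1]","(q[16:19]-1)/.1,wres(q,R,H,bc,bo),q[19:22]/.004,q[22:25]/.0012]").replace("1,1,1]\nr=","1,1,1,0,0,0,0,0,0]\nr=")
open('camfit3.py','w').write(t+"\nprint('wristpix',np.round(wres(q,R,H,q[4:7],np.r_[q[7:9],0]),2))\nprint(np.diag(cov)[[0,1,2,3]]**.5)")
E
python3 camfit3.py
```

```text
[ 0.5001  0.4697  1.5848  0.4233  0.0188 -0.0003  0.0033  0.0604  0.0012
  0.533  -0.1336  0.4262  0.1553  0.4655  0.4846  0.7694  0.9602  0.9637
  0.9175  0.0024  0.0003  0.0009  0.0001  0.0001 -0.0001]
[[[-0.8, -0.4], [-0.1, -0.2], [0.6, 0.2], [0.1, 0.7], [-0.1, 0.4], [-0.3, -0.2]], [[-0.7, -0.9], [0.4, 1.3], [1.3, -0.6]], [[-1.5, -0.1], [0.0, 0.8], [1.3, -0.9], [0.1, -0.7]], [[-0.2, 0.6]], [[0.1, -1.1], [-0.3, 0.1], [0.1, 0.3], [0.9, 0.5], [-0.0, -1.4], [-0.6, 0.2]], [[0.4, 0.1], [-0.7, 0.8]], [[0.5, -0.3], [-0.6, -0.3], [-0.6, -0.5], [0.6, 0.6]], [-0.4, 0.2, 1.0, 0.9, 0.3, -0.3, -0.5, 0.0, -0.1, -0.3, 0.2]]
sd [0.0016 0.0017 0.0068 0.0148 0.0013 0.0009 0.0018]
slant deg 24.255250560406594 yaw 1.584773794873428 lens [0.50124083 0.38768553 0.20302778] focus [0.50251515 0.29652199 0.16194754]
wristpix [-0.4   0.16  0.95  0.87  0.33 -0.33 -0.52  0.04 -0.11 -0.32  0.21]
[0.00164243 0.00167279 0.00682368 0.01477252]
```

```bash
python3 -c "
from h import *
plan([.5033,.2348,.1134],1.585-.0035+np.pi/2)"
```

```text
tcp [0.5008 0.2856 0.3805] toolx [ 0. -0. -1.] y ang 0.0119 j [ 0.379  0.333  0.437  1.675 -0.     1.938] F [ 0.24 -0.09 -2.07] gap 0.0231 t 28.1
shift cm (tool axes now) [26.71  0.18  5.08]
turn 0.0012
shift in axes after turn [26.71  0.19  5.08]
```

Call:
servo_tool([
  [0,0,1.5,0,1],
  [1,0,2.5,0,1],
  [2,0,2,0,1],
  [3.5,0,1,0,1],
  [4,0,0,0,1],
  [4,0,0,0,1],
  [4,0,0,0,1],
  [4,0,0,0,1],
  [2.5,0,0,0,1],
  [1,0,0,0,1],
])

```text
clock: 29.35
tcp_pos: [0.5005, 0.2151, 0.1188]
orientation: [0.503, 0.496, 0.503, -0.498]
wrist_force: [0.4, -0.5, -2.0]
finger_gap: 0.023
```

```bash
python3 -c "
from h import *
plan([.5033,.2348,.1134],1.585-.0035+np.pi/2)"
```

```text
tcp [0.5005 0.2151 0.1188] toolx [-0.003 -0.001 -1.   ] y ang 0.0121 j [ 0.259  0.317 -0.232  1.024 -0.     1.817] F [ 0.45 -0.47 -1.98] gap 0.023 t 29.35
shift cm (tool axes now) [ 0.54  0.31 -1.97]
turn 0.0014
shift in axes after turn [ 0.54  0.3  -1.97]
```

Call:
servo_tool([
  [0.2,0.1,-0.3,0,1],
  [0.2,0.1,-0.5,0,1],
  [0.2,0.1,-0.5,0,1],
  [0,0,-0.4,0,1],
  [0,0,-0.3,0,1],
  [0,0,0,0,1],
  [0,0,0,0,1],
  [0,0,0,0,1],
  [0,0,0,0,1],
  [0,0,0,0,1],
])

```text
clock: 30.6
tcp_pos: [0.5044, 0.2363, 0.1143]
orientation: [0.503, 0.497, 0.503, -0.497]
wrist_force: [-0.3, 0.5, -2.7]
finger_gap: 0.0234
```

```bash
python3 -c "
from h import *
plan([.5033,.2348,.1134],1.585-.0035+np.pi/2)
s=snap('scene','ts.png'); d=snap('side','td.png')
a=s['pixels'][100:210,270:430]; cv2.imwrite('pics/tsz.png',cv2.resize(a,None,fx=5,fy=5,interpolation=cv2.INTER_CUBIC))
a=d['pixels'][255:345,180:310]; cv2.imwrite('pics/tdz.png',cv2.resize(a,None,fx=6,fy=6,interpolation=cv2.INTER_CUBIC))
P=lambda n,p:[(np.round(r['location'],1).tolist(),round(r['conf'],2)) for r in models.pinpoint(n,p)[:2]]
for n in('block_end','block_grip','lens','focus'): print(n,P(n,s),P(n,d))
F=np.array([.5025,.2965,.162]); print('focus proj',proj(s,F),proj(d,F))
"; python3 z.py t
```

```text
tcp [0.5044 0.2363 0.1143] toolx [-0. -0. -1.] y ang 0.0129 j [ 0.294  0.341 -0.21   1.02  -0.     1.852] F [-0.28  0.5  -2.69] gap 0.0234 t 30.6
shift cm (tool axes now) [ 0.09 -0.11  0.15]
turn 0.0022
shift in axes after turn [ 0.09 -0.11  0.15]
block_end [([324.7, 170.0], 0.63)] [([240.8, 274.0], 0.87)]
block_grip [([308.4, 190.4], 0.67), ([372.4, 198.8], 0.59)] [([263.2, 263.7], 0.83), ([213.4, 292.5], 0.46)]
lens [([354.4, 154.1], 0.87)] [([212.5, 289.6], 0.58)]
focus [] []
focus proj [[326.05656819 173.72455475]] [[243.19799107 274.83595135]]
[0.50437701 0.2363644  0.1142304 ] g [127.28853128 347.86919695] F [ 0.58 -0.14 -2.99] gap 0.02318226566090965 t 31.15
```

View pics/tsz.png

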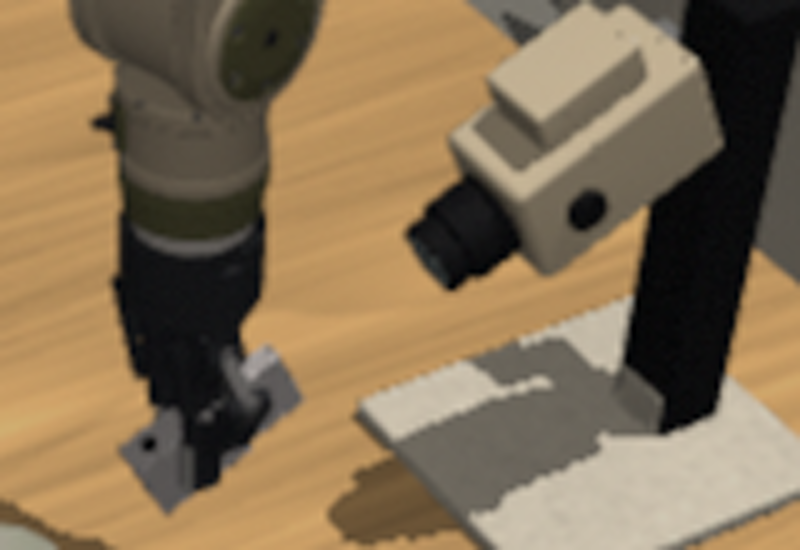

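View pics/tdz.png

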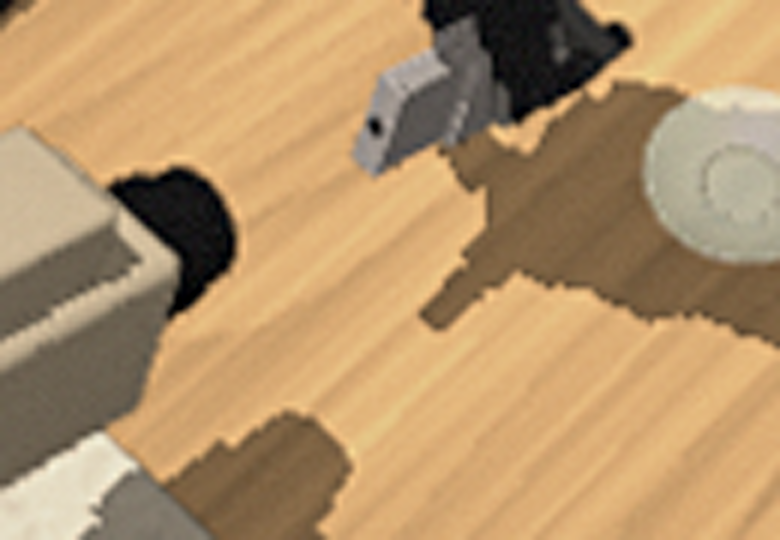

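View pics/tz.png

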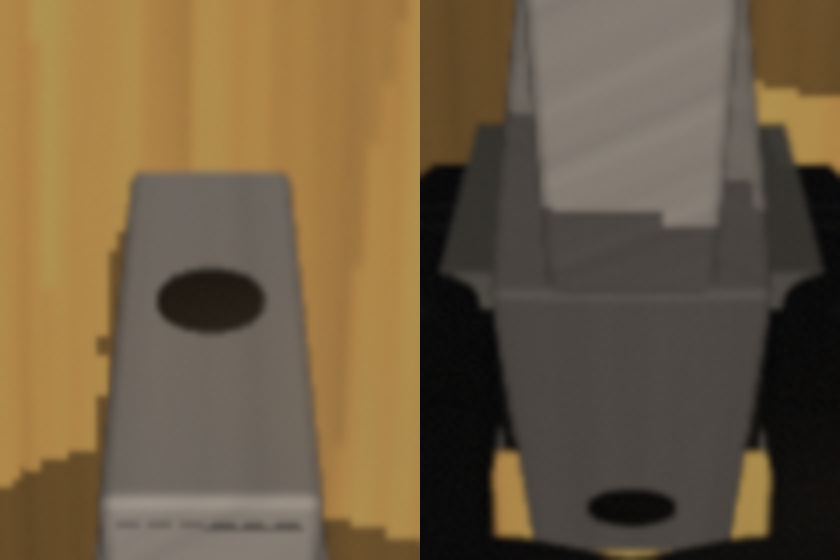

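Call:
servo_tool([
  [0.1,-0.1,0.1,0,1],
  [0,0,0,0,1],
  [0,0,0,0,1],
  [0,0,0,0,1],
  [0,0,0,0,1],
  [0,0,0,0,1],
  [0,0,0,0,1],
  [0,0,0,0,1],
  [0,0,0,0,1],
  [0,0,0,0,1],
])

```text
clock: 32.4
tcp_pos: [0.5034, 0.2354, 0.1133]
orientation: [0.503, 0.497, 0.503, -0.497]
wrist_force: [0.4, -0.0, -1.8]
finger_gap: 0.0232
```

```bash
python3 z.py u; python3 -c "
from fz import *
plan([.5033,.2348,.1134],1.585-.0035+np.pi/2)
w,(b,R,e)=fz('u',(133,290,173),(102,321,498),(211,300),(75,352,857),(.5,.25,.13,1.58,.4))
print('err mm',(e-[.5025,.2965,.162])*1000, env.get_state()['qvel'])
s=snap('scene','us.png'); d=snap('side','ud.png')
print('end pred',proj(s,e),proj(d,e))"
```

```text
[0.50340874 0.23534654 0.11327317] g [125.98592695 347.343072  ] F [-0.59  0.25 -2.24] gap 0.023399476783383628 t 32.45
tcp [0.5034 0.2353 0.1133] toolx [ 0. -0. -1.] y ang 0.0129 j [ 0.293  0.339 -0.215  1.017 -0.     1.851] F [-0.59  0.25 -2.24] gap 0.0234 t 32.45
shift cm (tool axes now) [-0.01 -0.01  0.05]
turn 0.0022
shift in axes after turn [-0.01 -0.01  0.05]
pos [0.5031 0.2606 0.1213] yaw 1.5879 pitch deg 24.23 roll 0.17 sd [0.0006 0.0004 0.0007 0.0109 0.0068 0.0102]
res [-1.1 -0.   0.8 -0.2  0.   0.1  0.1 -0.   0.1  1.2 -1.  -0.3  0.9 -0.4
  0.2]
end [0.5025 0.2972 0.1619]
err mm [ 0.04746636  0.68664227 -0.14462956] [ 6.24845065e-04 -1.32279893e-03  1.24842242e-04 -2.06227657e-04
 -2.30161982e-03  3.87281542e-05]
end pred [[326.27933208 173.6974782 ]] [[242.97179765 275.03991118]]
```

View pics/uz.png

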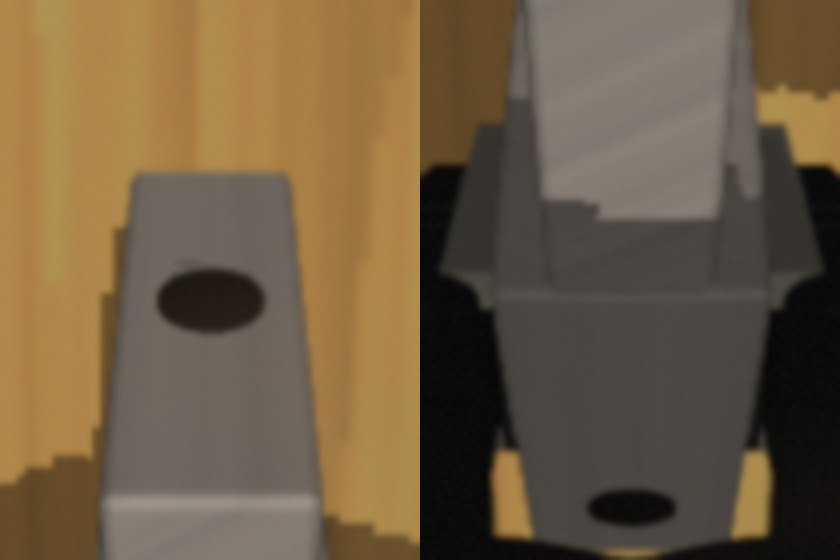

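View pics/us.png

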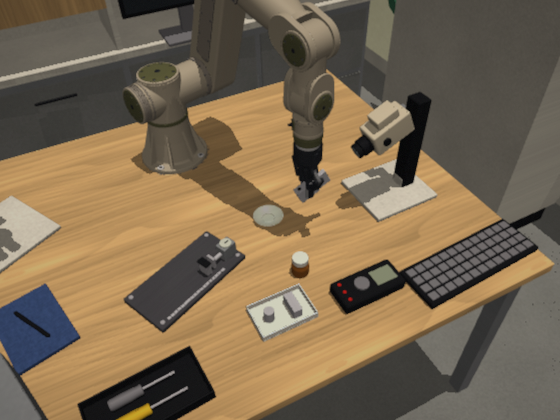

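All aligned within measuring error, held and still: the block end is centred on the focus point, about 0.7 mm off. Handing in.

```bash
python3 -c "
from h import *
print(order.hand_in())"
```

```text
the job is handed in; nothing more can be done
None
```

The job is handed in at about 32 s of the 64 s. The block is held still at the focus point with an 80 N grip.

**Gauge:** I pushed the jaw from behind with shut fingers until the tongue sat square against the anvil. The estimates of how far the anvil gave differ: about 5.4 mm from the wrist picture and roughly 6 to 7 mm from the push force of about 6.6 N. I took that as the asked 6 mm, well short of the 14 mm stop. When I backed off, the spring pushed the jaw and block back a few mm.

**Tilt:** The tool can only point straight down, so I could not tilt the block with the wrist. I gripped the body lightly (20 N), pressed the tongue's underside on the jaw's cap so the block swung in the pads, then gripped firmly.

**Last checks:**

| | Block held | Target from the camera fit |
|---|---|---|
| Pitch | 24.2° ± 0.4° | 24.3° ± 0.8° |
| Yaw (rad) | 1.588 ± 0.011 | 1.585 ± 0.007 |
| Tongue end face | 0.7 mm from the focus point, roll about 0.2° | lens position known to 1.6–1.7 mm |

- **Disagreements:** With the end face about 2 mm off, just before the last nudge, the side picture put the hole within about 1 px (roughly 2 mm) of where I expected it. The network's block-end point in the scene picture was about 4 px off; I went by the fits instead.
- **Camera and forces:** I did not touch the camera. The largest wrist force I saw at the end of a move was about 16 N.

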